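# Shut the cash drawer and hold a carton up to the reader

## Task

Finish the sale: first push the open cash drawer fully home until it seats at its detent, then take the orange carton out of the tray and hold it in the air in front of the reader, one of its labels squarely facing the window and the carton leaning just as the window does, its middle 13 cm straight out from the middle of the window. Finish while holding it there, still, in the gripper; do not touch the reader, and leave the other cartons and the things on the counter undisturbed.

Things in the scene. Friction and masses are not known exactly. Their poses are not given: they have to be found in the camera images.
- till_drawer (a joint): How far the cash drawer stands open, in m: 0 = fully home, seated at its detent; 0.07 to 0.12 at the start. It slides freely (about 1 N of friction) until about 13 mm from home, where a sprung roller resists with about 4 N; from about 2.5 mm on the roller pulls it home and keeps it there. The end stop at 0 is rigid.
- drawer_front (a point): Centre of the outer face of the cash drawer's light grey front panel (300 mm wide, 102 mm high, 15 mm thick, plain, no handle), 55 mm above the counter. Its x axis points into the housing, the direction to push; -x points out of the face; z is up. Moves with the drawer.
- till: The fixed dark steel cash drawer housing, 285 mm deep, 300 mm wide, 110 mm high; the drawer's front panel covers its front. Origin under its middle on the counter, 150 mm behind the outer face of the closed drawer's panel; the drawer opens to its -x.
- carton_orange: The orange carton: a rigid box 30 mm (its x) by 46 mm (its y) by 95 mm tall (its z), 80 to 160 g, standing in the tray. Both wide faces (looking to +x and -x of the carton) bear the same white label; the carton looks the same turned half round. Origin at the centre of its underside.
- carton_orange_center (a point): The middle of the orange carton, 47.5 mm above its underside; axes as the carton's.
- tray: Fixed white open tray, 230 mm (its x) by 250 mm (its y), walls 5 mm thick and 30 mm high, floor 5 mm thick. Origin under its centre on the counter. Four cartons of the same size stand in it upright, in two rows of two, at (+-50, +-57) mm from its centre and turned up to 0.15 rad; which colour stands where varies.
- reader: Fixed code reader: a 110 mm square black foot, a post of 18 mm diameter and 362 mm high, and on it a grey head. Origin under the foot's centre on the counter; its -x is the side to which the head looks.
- reader_window (a point): Centre of the dark reader window (66 mm wide, 46 mm high) on the grey head (85 mm wide, 65 mm high, 30 mm deep). Its -x axis points out of the window and looks 25 degrees (0.436 rad) downward; y is level; z is the window's upright direction, leaning 25 degrees towards the side it looks to. The window's height varies, about 0.26 to 0.33 m above the counter.
- reader_view (a point): The point in the air 130 mm straight out from the middle of the window, where the middle of the carton belongs; axes as the window's. At the goal the carton's z lies along this z, and the carton's x along this x (either label towards the window).
- carton_lime: The lime green carton, size, label and origin as for the orange one; stays in the tray.
- carton_yellow: The yellow carton, size, label and origin as for the orange one; stays in the tray.
- carton_black: The black carton, size, label and origin as for the orange one; stays in the tray.
- bowl: Steel bowl, 110 mm across, 45 mm high, loose, a bystander; origin under its centre.
- jar: Amber jar with red cap, 60 mm across, 90 mm high, loose, a bystander; origin under its centre.
- label_roll: Roll of white labels lying flat, 76 mm across, 35 mm high, loose, a bystander; origin under its centre.
- calculator: Pocket calculator lying flat, 140 by 85 by 14 mm, loose, a bystander; origin under its centre.
There are look-alikes about, which are no part of the job. Several things have the shape of the carton_orange; the one meant has the colours described above.

How it is judged:
By the outcome, as a careful person would: the job done as asked, in the order asked, and still so for the second after the job is handed in, while the arm keeps its last pose, push and grip.
It also fails if it takes over 54 s, if anything falls off the work surface, if the arm or the gripper's body presses on something with over 40 N, if the wrist force passes 120 N, or if a joint passes its speed limit or range.

## Robot

A 6-joint arm with a two-finger parallel gripper is mounted at the origin on the work surface. World frame = base frame: x ahead of the robot, y to its left, z up, the work surface at z = 0. Lengths are in m, angles in rad, forces in N, time in s.
With the tool pointing down it reaches from about 0.25 to 0.775 m from the base axis. Payload 4 kg.
Tool frame: the origin (TCP) lies at the very end of the fingers, on their centre line; the grasp point (between the pads) lies 19 mm behind it; y points along the fingers, x is the direction in which the jaws open and shut, and the axes are right-handed (so a half turn about y gives the same grasp; the last joint's range is limited). The gripper opens to 94 mm and grips with 3 to 60 N. Pads are 16 mm wide; open, the fingers measure 119 mm over their backs; the gripper's body (75 mm by 177 mm) begins 78 mm behind the grasp point.
Start: joints at [-1.292, 0.087, 1.371, -0, 1.684, -0.103], TCP at [0.205, -0.51, 0.172] pointing down, gripper open.
Joint ranges: [-3.1, 3.1], [-0.76, 2.03], [0.27, 2.55], [-1.08, 4.22], [0.17, 2.65], [-2.57, 2.57]. Speed limits (rad/s): [2.79, 2.79, 3.14, 3.14, 3.14, 3.14].

## Interface

Orientations are given as [roll, pitch, yaw] about the fixed x, y, z axes, in that order (R = Rz(yaw) Ry(pitch) Rx(roll)).
In Python, from bench import robot gives the robot as it stands.
- The arm moves only by the shell command python3 -m handwheel 'ROWS' [OPENING]. ROWS is JSON, a list of rows, each an object with "delta_pos": the shift along the tool's x, y, z in mm, a list of three; "yaw": the turn about the tool's y in rad. A call has 1 to 12 rows; each row is the pose to reach, as a shift and turn from the pose commanded when the call began, along the tool's axes at that moment; what a row does not reach only later rows make up. A row lasts 1/10 s, in which the tool goes at most 50 mm and 8.59 degrees, less where a joint would pass 70% of its speed; a pose out of reach is approached as far as the arm can. A call with a gripper value outside its range is refused whole. OPENING is the closure in counts, from 0 (fully open) to 255 (shut), set as the call begins (- or left out, the last holds). The fingers move at their own pace and stop on an object; the grip force is fixed at half the most. Time passes only in rows, so rows that repeat a pose let the fingers close. It gives the time, the measured TCP pose, the force and the opening at its end, in the units of the state.
- robot.get_obs(): the state, without advancing time (a new reading comes with each control period).
- robot.snapshot(name): name is "scene" or "top"; returns a dict with "image" (480x640x3 uint8, red, green, blue), "fx", "fy", "cx", "cy" (pixels), "rvec" (rotation vector, rad) and "tvec" (3), from world to camera coordinates, as OpenCV has them. Camera axes: x right, y down, z forward; pixel columns grow to the right and rows downward; lengths in m; the calibration is good to about 2 mm. A picture is of the moment at which its call begins. There is no depth.
- robot.close_job(): hands the job in, once; it reports no verdict.
The state is a dict: "time": time; "joint_positions": joint angles; "qvel": joint speeds; "joint_torque": joint torques, N m; "tool_pos": TCP position; "ee_rot": TCP orientation; "wrist_force": force on the tool from outside, world axes, zero at the start; "wrist_torque": the same for the moment, N m; "width": finger opening in m.
Only numpy, scipy, OpenCV 4.12 (cv2) and the standard library are available. Lean on these libraries where they do the work, as an engineer would, in place of code of your own. Each camera call takes 0.05 s, during which the arm holds its last target.

## Working session

There is one attempt and no reset: what is moved stays moved. The work goes in short steps, Python scripts to look and compute and a shell command to move; the robot and the scene stay as the last step left them, time stands still between calls to the robot, and variables do not carry over. Pictures are saved under pics/ and viewed, and the job is handed in when it is done.

```bash
ls; mkdir -p pics; python3 - <<'E'
from bench import robot
import cv2,numpy as np
o=robot.get_obs(); print({k:np.round(v,3).tolist() for k,v in o.items()})
for n in ("scene","top"):
    s=robot.snapshot(n); cv2.imwrite(f"pics/{n}0.png",s["image"][:,:,::-1]); print(n,s["fx"],s["fy"],s["cx"],s["cy"],s["rvec"],s["tvec"])
    np.savez(f"{n}0.npz",**s)
E
```

```text
pics
{'time': 0.0, 'joint_positions': [-1.292, 0.088, 1.372, -0.0, 1.684, -0.103], 'qvel': [-0.002, -0.001, -0.001, 0.0, -0.0, -0.0], 'joint_torque': [-0.001, -34.018, -30.243, 0.072, 0.033, -0.0], 'tool_pos': [0.205, -0.51, 0.171], 'ee_rot': [-1.571, 0.002, -1.189], 'wrist_force': [-0.389, 0.028, -0.451], 'wrist_torque': [0.014, -0.013, -0.007], 'width': 0.094}
scene 445.21707486782793 445.21707486782793 318.55152210507475 238.2037916453603 [ 0.80265383  2.75376046 -0.8194068 ] [ 0.54255811 -0.08939803  1.36989863]
top 500.6317544245771 500.6317544245771 320.468656730727 240.52662188293587 [ 2.14591544 -2.13745664  0.16519297] [-0.08639627  0.57103665  1.37871821]
```

View pics/scene0.png

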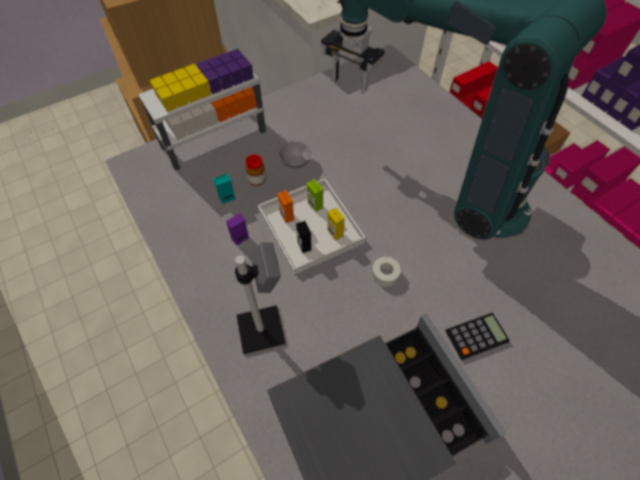

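View pics/top0.png

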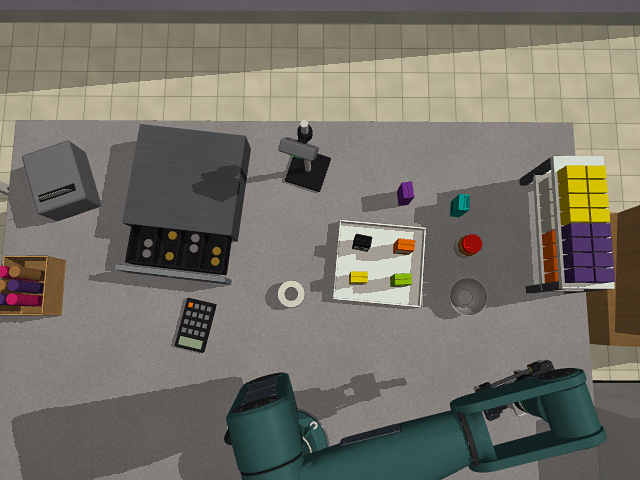

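The only orange carton in the tray is at scene (286,206) / top (404,246). Look-alikes: the orange boxes on the shelf at scene (234,104) / top (549,256). The lime, yellow and black cartons in the tray and the purple and teal ones outside it are the wrong colours. Next I'll check with a close crop and measure.

```bash
cat > h.py <<'E'
import numpy as np,cv2
from scipy.optimize import least_squares
from scipy.spatial.transform import Rotation as Rn
def load(n): return dict(np.load(n+".npz"))
def K(s): return np.array([[s["fx"],0,s["cx"]],[0,s["fy"],s["cy"]],[0,0,1.]])
def proj(s,P): return cv2.projectPoints(np.atleast_2d(np.array(P,float)),s["rvec"],s["tvec"],K(s),None)[0][:,0]
def back(s,px,z):
    R=cv2.Rodrigues(s["rvec"])[0]; c=-R.T@s["tvec"].ravel()
    d=R.T@np.linalg.inv(K(s))@np.array([px[0],px[1],1.]); return c+d*(z-c[2])/d[2]
def crop(s,x0,y0,x1,y1,f,name):
    im=cv2.resize(s["image"][y0:y1,x0:x1,::-1],None,fx=f,fy=f,interpolation=cv2.INTER_CUBIC)
    for x in range((x0+9)//10*10,x1,10): cv2.putText(im,str(x) if x%20==0 else "|",(int((x+.5-x0)*f)-9,9),0,.32,(0,0,255),1)
    for y in range((y0+9)//10*10,y1,10): cv2.putText(im,str(y)+"-",(0,int((y+.5-y0)*f)+3),0,.32,(0,0,255),1)
    cv2.imwrite("pics/"+name,im)
E
python3 - <<'E'
from h import *
t=load("top0");s=load("scene0")
crop(t,325,210,435,315,7,"t_tray.png")
crop(t,265,110,345,200,6,"t_reader.png")
crop(t,95,115,260,290,4,"t_till.png")
crop(s,215,240,295,360,5,"s_reader.png")
crop(s,250,165,370,275,6,"s_tray.png")
crop(s,260,305,510,480,3,"s_till.png")
for n,p,z in [("or",(404,244),.095),("purple",(405,188),.095),("teal",(461,199),.095),("foot",(307,172),0.01),("roll",(291,294),.035),("calc",(195,325),.014),("jar",(471,242),.09),("bowl",(468,296),.04)]: print(n,back(t,p,z).round(3))
E
```

```text
or [ 0.555 -0.313  0.095]
purple [ 0.712 -0.319  0.095]
teal [ 0.682 -0.474  0.095]
foot [ 0.783 -0.043  0.01 ]
roll [ 0.42  -0.002  0.035]
calc [0.333 0.27  0.014]
jar [ 0.562 -0.498  0.09 ]
bowl [ 0.416 -0.498  0.04 ]
```

View pics/t_tray.png

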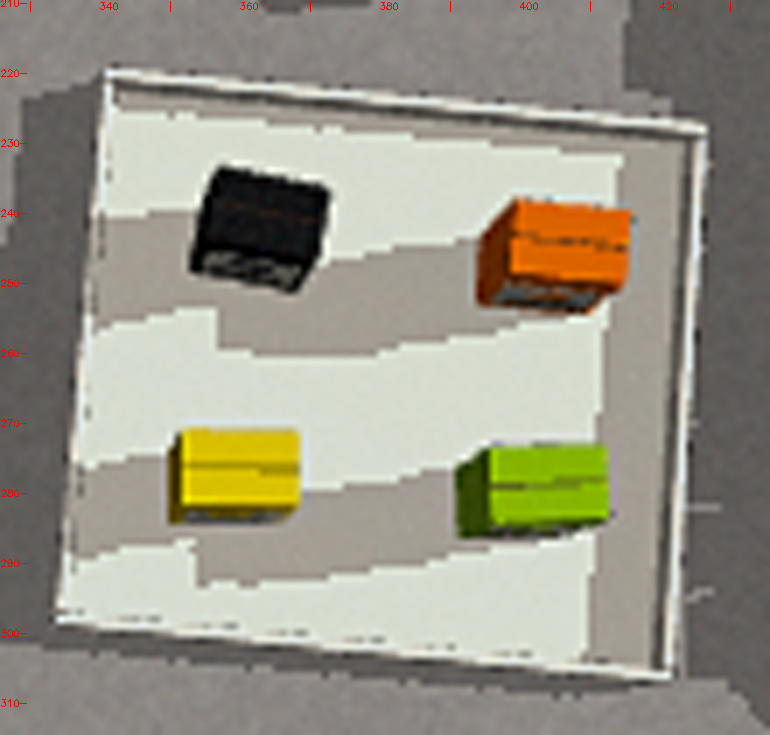

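View pics/t_reader.png

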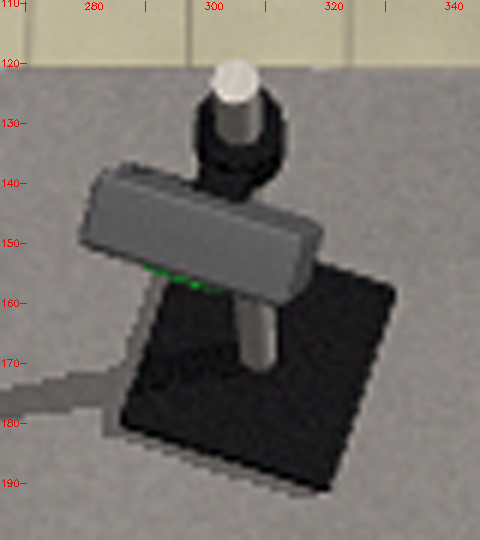

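View pics/t_till.png

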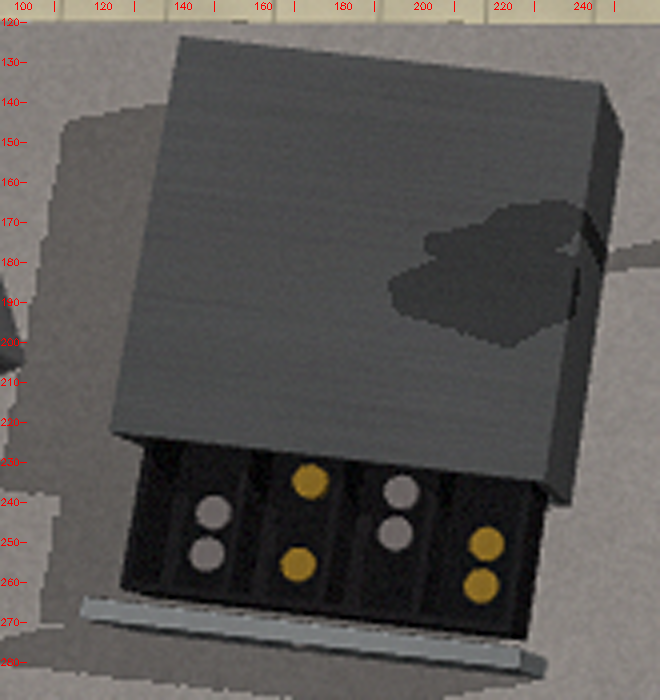

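View pics/s_reader.png

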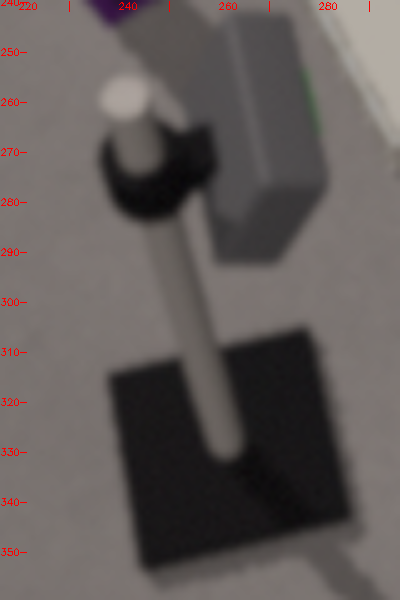

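View pics/s_tray.png

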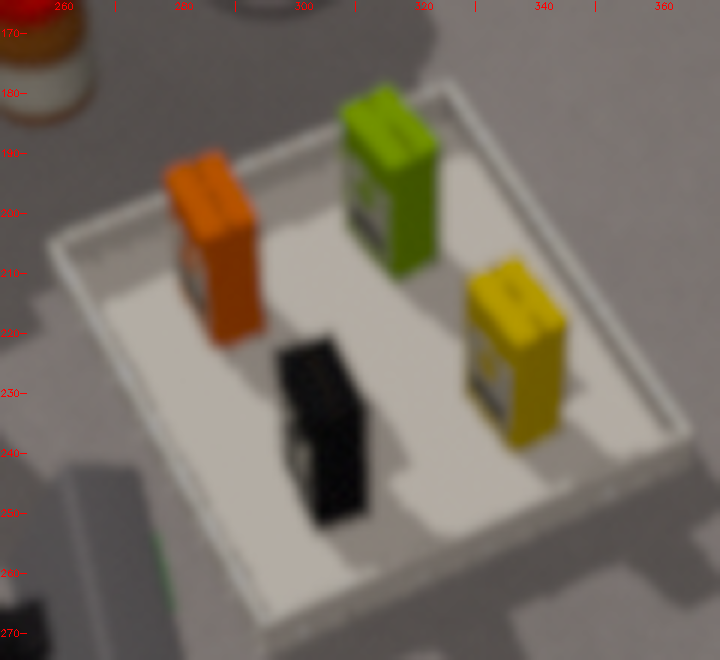

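View pics/s_till.png

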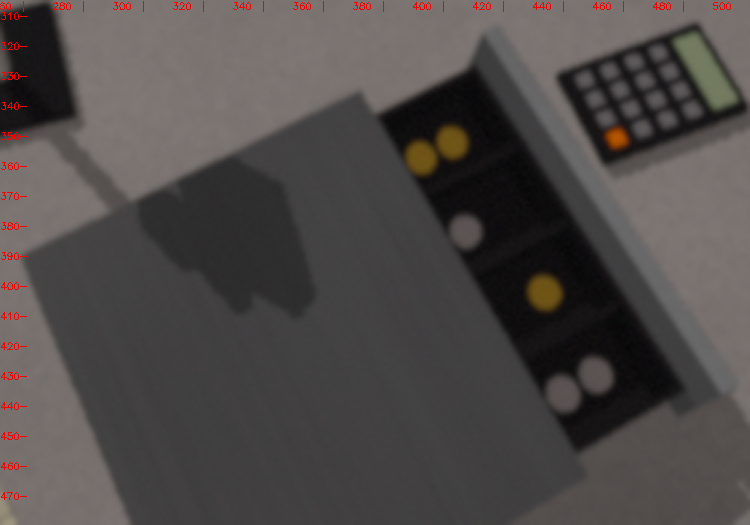

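```bash
cat >> h.py <<'E'
def box(hx,hy,z0,z1,x0=None):
    xs=(-hx,hx) if x0 is None else x0
    return np.array([[x,y,z] for x in xs for y in(-hy,hy) for z in(z0,z1)])
E_=[(0,1),(2,3),(4,5),(6,7),(0,2),(1,3),(4,6),(5,7),(0,4),(1,5),(2,6),(3,7)]
def Rz(a): return Rn.from_euler('z',a).as_matrix()
RW=Rn.from_euler('y',-25,degrees=True).as_matrix()
def head(p): # p: window x,y,z, yaw
    return box(0,.0425,-.0325,.0325,(0,.03))@(Rz(p[3])@RW).T+np.array(p[:3])
def wire(im,s,P,x0,y0,f,col,lab=False):
    q=proj(s,P); q=((q-[x0,y0]+.5)*f).astype(int)
    for a,b in E_: cv2.line(im,tuple(map(int,q[a])),tuple(map(int,q[b])),col,1)
    if lab:
        for i,u in enumerate(q): cv2.putText(im,str(i),tuple(map(int,u)),0,.5,(0,255,255),1)
E
python3 - <<'E'
from h import *
t=load("top0");s=load("scene0")
for c in (t,s):
    R=cv2.Rodrigues(c["rvec"])[0]; print("cam",(-R.T@c["tvec"].ravel()).round(3))
g=lambda u,v:np.array([265+u/6-.5,110+v/6-.5])
obs=[g(105,180),g(300,237),g(283,305),g(82,240)]
# top-face: idx z=max: (x,y): 1=(0,-y),3=(0,+y),5=(.03,-y),7=(.03,+y); left in image=+y
ids=[7,5,1,3]
f=lambda p:(proj(t,head(p)[ids])-np.array(obs)).ravel()
r=least_squares(f,[.75,-.03,.3,-.2]); print(r.x,r.fun.round(2))
for c,n,a in((t,"t_r2.png",(265,110,6)),(s,"s_r2.png",(215,240,5))):
    crop(c,a[0],a[1],a[0]+80,a[1]+(90 if a[2]==6 else 120),a[2],n)
    im=cv2.imread("pics/"+n); wire(im,c,head(r.x),*a,(0,0,255),True); cv2.imwrite("pics/"+n,im)
a=cv2.imread("pics/t_r2.png");b=cv2.imread("pics/s_r2.png")
h=max(a.shape[0],b.shape[0]); o=np.zeros((h,a.shape[1]+b.shape[1],3),np.uint8); o[:a.shape[0],:a.shape[1]]=a;o[:b.shape[0],a.shape[1]:]=b; cv2.imwrite("pics/r2.png",o[:600,:])
E
```

```text
cam [ 0.354 -0.084  1.45 ]
cam [0.899 0.404 1.099]
[ 0.76536759 -0.02411881  0.2246486  -0.30941813] [-0.17 -0.89  0.06 -0.19 -0.45  0.21  0.56  0.88]
```

View pics/r2.png

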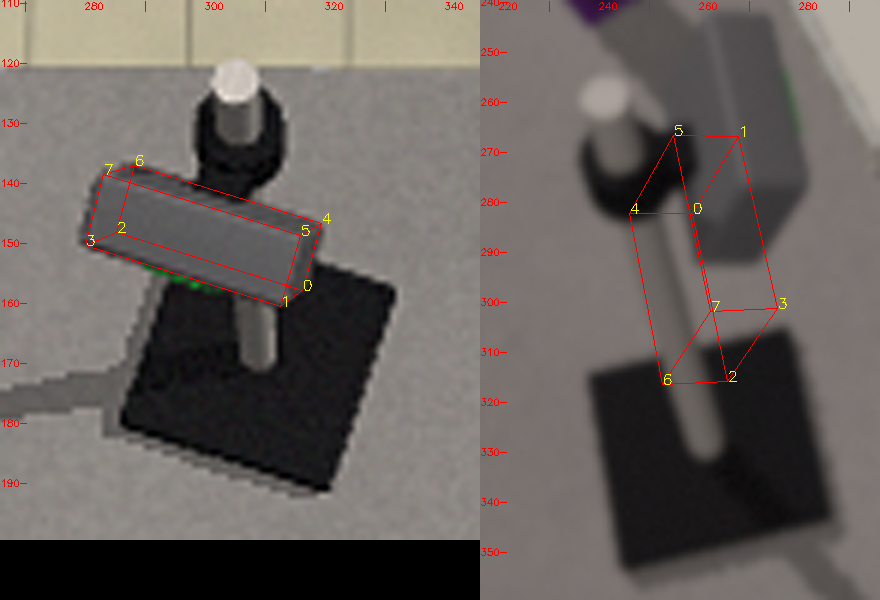

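```bash
cat > fit_reader.py <<'E'
from h import *
t=load("top0");s=load("scene0")
g=lambda u,v:np.array([265+u/6-.5,110+v/6-.5]); k=lambda u,v:np.array([215+u/5-.5,240+v/5-.5])
ot={7:g(105,178),5:g(303,237),1:g(283,306),3:g(82,240),4:g(322,224),6:g(119,163)}
os={1:k(291,12),3:k(329,184),7:k(268,195),2:k(278,263),6:k(214,263),5:k(226,17)}
ft={(-1,1):g(120,425),(-1,-1):g(328,492),(1,-1):g(396,290)}
fs={(1,1):k(142,570),(-1,1):k(352,518),(-1,-1):k(310,327),(1,-1):k(108,375)}
def foot(p): # p4: foot x offset ahead of window, p5 thickness
    c=np.array(p[:2])+Rz(p[3])[:2,:2]@[p[4],0]
    return lambda sx,sy:np.r_[c+Rz(p[3])[:2,:2]@[.055*sx,.055*sy],p[5]]
def f(p):
    H=head(p);F=foot(p);r=[]
    for c,o,fo in((t,ot,ft),(s,os,fs)):
        r+=list((proj(c,H[list(o)])-np.array(list(o.values()))).ravel())
        r+=list((proj(c,[F(*q) for q in fo])-np.array(list(fo.values()))).ravel())
    return np.array(r+[(p[5]-.012)*300])
r=least_squares(f,[.75,-.03,.3,-.3,.05,.012],loss="soft_l1"); print(r.x.round(4)); print(r.fun.round(1))
np.save("reader.npy",r.x)
p=r.x; W=Rz(p[3])@RW; V=p[:3]-W[:,0]*.13
print("window",p[:3].round(4),"view",V.round(4))
E
python3 fit_reader.py
cat > fit_box.py <<'E'
from h import *
t=load("top0");s=load("scene0")
g=lambda u,v:np.array([325+u/7-.5,210+v/7-.5]); k=lambda u,v:np.array([250+u/6-.5,165+v/6-.5])
# tray outer top corners: order (x,y) signs
T={(1,1):g(105,70),(1,-1):g(707,127),(-1,-1):g(673,680),(-1,1):g(56,621)}
S={(1,1):k(262,620),(1,-1):k(50,245),(-1,-1):k(450,82),(-1,1):k(690,432)}
P=lambda p:[np.r_[p[:2]+Rz(p[2])[:2,:2]@[.115*a,.125*b],.03] for a,b in T]
f=lambda p:np.r_[(proj(t,P(p))-np.array(list(T.values()))).ravel(),(proj(s,P(p))-np.array(list(S.values()))).ravel()]
r=least_squares(f,[.5,-.25,0],loss="soft_l1");print("tray",r.x.round(4),r.fun.round(1))
# orange: +x top edge etc. top corners at z=.1
T={(1,1):g(519,199),(1,-1):g(632,211),(-1,-1):g(622,291),(-1,1):g(510,280)}
S={(1,1):k(208,240),(1,-1):k(165,175),(-1,-1):k(213,152),(-1,1):k(257,220)}
P=lambda p:[np.r_[p[:2]+Rz(p[2])[:2,:2]@[.015*a,.023*b],.1] for a,b in T]
f=lambda p:np.r_[(proj(t,P(p))-np.array(list(T.values()))).ravel(),(proj(s,P(p))-np.array(list(S.values()))).ravel()]
r=least_squares(f,[.5,-.25,0],loss="soft_l1");print("orange",r.x.round(4),r.fun.round(1))
# till: housing top z=.11 ; drawer panel top z=.106
g=lambda u,v:np.array([95+u/4-.5,115+v/4-.5]); k=lambda u,v:np.array([260+u/3-.5,305+v/3-.5])
Tt=[g(180,37),g(600,83),g(548,480),g(113,432)]; St=[k(22,258),k(360,92),k(587,475)]
# panel top outer edge corners (y+,y-), outer bottom right
Tp=[g(80,618),g(545,678-8)]; Sp=[k(735,385),k(497,27)]
def P(p):
    R=Rz(p[2])[:2,:2];c=p[:2]
    h=lambda x,y,z:np.r_[c+R@[x,y],z]
    H=[h(.135,.15,.11),h(.135,-.15,.11),h(-.135-0,-.15,.11),h(-.135,.15,.11)]
    return H,[h(-.15-p[3],.15,.106),h(-.15-p[3],-.15,.106)]
def f(p):
    H,D=P(p)
    return np.r_[(proj(t,H)-Tt).ravel(),(proj(s,[H[0],H[1],H[2]])-np.array([k(22,258),k(22,258),k(22,258)]))[:0].ravel(),(proj(s,[H[1],H[2]])-[k(22,258),k(360,92)]).ravel(),(proj(t,D)-Tp).ravel(),(proj(s,D)-Sp).ravel()]
r=least_squares(f,[.65,.3,0,.1],loss="soft_l1");print("till",r.x.round(4),r.fun.round(1))
p=r.x;print("front",(p[:2]+Rz(p[2])[:2,:2]@[-.15-p[3],0]).round(4))
E
python3 fit_box.py
```

```text
[ 0.7393 -0.027   0.2996 -0.3084  0.0572  0.0069]
[-1.6 -1.2  0.4 -0.2  0.2  0.8 -1.   1.   0.9 -0.3  1.6 -0.4 -0.4 -0.1
  0.1 -0.2  0.1 -0.6  0.3 -0.2  1.5  0.8 -0.6 -1.3  0.6  1.6 -0.3  2.
 -0.4 -1.6 -0.2  0.1  0.7 -0.3  0.2 -0.6 -0.3 -0.4 -1.5]
window [ 0.7393 -0.027   0.2996] view [0.627  0.0087 0.2446]
tray [ 0.5117 -0.2528 -0.0895] [-0.1 -0.7  0.3 -0.9  0.1  0.2 -0.3  0.3  0.   0.8 -0.4 -1.1  0.4 -0.7
  0.9 -0.1]
orange [ 0.5541 -0.317  -0.0889] [-0.8 -0.1 -0.1 -0.3  0.6 -0.9 -0.3 -0.9 -0.4 -0.2  0.  -0.7  1.5 -0.6
  1.1 -0.7]
till [ 0.7366  0.2923 -0.1073  0.1213] [-0.6  1.4  0.3  1.3 -0.  -3.5 -0.3 -3.5  1.4 -2.2 -3.9  0.3 -0.2 -0.4
 -6.  -1.   1.1 -0.4 -0.7 -1.5]
front [0.4669 0.3214]
```

```bash
sed -i 's/h(.135,.15,.11),h(.135,-.15,.11)/h(.15,.15,.11),h(.15,-.15,.11)/; s/(proj(s,\[H\[1\],H\[2\]\])-\[k(22,258),k(360,92)\])/(proj(s,[H[1],H[2],H[3]])-[k(22,258),k(360,92),k(587,475)])/' fit_box.py; python3 fit_box.py | tail -3
cat > ov.py <<'E'
from h import *
t=load("top0");s=load("scene0"); p=np.load("reader.npy")
c,sn=p[4],p[3]
fb=box(.055,.055,0,p[5])@Rz(p[3]).T+np.r_[p[:2]+Rz(p[3])[:2,:2]@[p[4],0],0]
ims=[]
for cam,a,h in((t,(265,110,6),90),(s,(215,240,5),120)):
    crop(cam,a[0],a[1],a[0]+80,a[1]+h,a[2],"x.png")
    im=cv2.imread("pics/x.png"); wire(im,cam,head(p),*a,(0,0,255)); wire(im,cam,fb,*a,(255,255,0)); ims.append(im)
o=np.zeros((600,880,3),np.uint8); o[:540,:480]=ims[0]; o[:,480:]=ims[1]; cv2.imwrite("pics/r3.png",o[:,80:])
E
python3 ov.py
```

```text
till [ 0.7271  0.2937 -0.1075  0.1117] [-0.4 -0.4  0.4 -0.6 -0.6 -0.  -1.1 -0.1 -0.9 -1.  -0.2 -1.3  0.8 -0.3
 -0.3 -0.4 -6.2 -1.   1.2 -0.3 -0.6 -1.4]
front [0.467  0.3217]
```

View pics/r3.png

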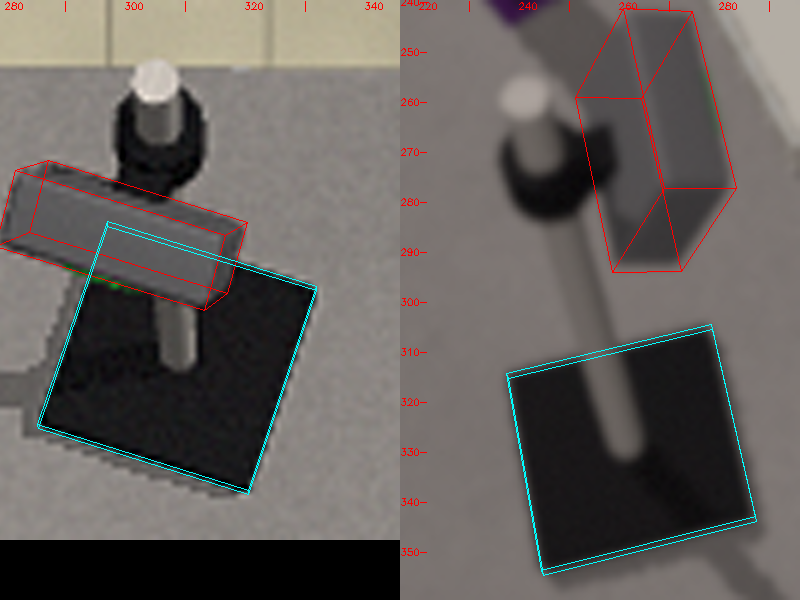

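```bash
cat > d.py <<'E'
import sys
from h import *
from bench import robot
# usage: d.py x y z heading  (heading of tool x axis) 
def go(x,y,z,hd=None):
    o=robot.get_obs(); R=Rn.from_euler('xyz',o["ee_rot"]).as_matrix(); p=o["tool_pos"]
    h0=np.arctan2(R[1,0],R[0,0])
    d=R.T@(np.array([x,y,z])-p)*1000
    print("t",round(o["time"],2),"pos",np.round(p,4),"hd",round(h0,3),"tilt",np.round(R[2],3),"delta mm",d.round(1),"yaw(tool y)",None if hd is None else round(-(hd-h0),3),"q",np.round(o["joint_positions"],2),"F",np.round(o["wrist_force"],1),"w",round(float(o["width"]),4))
if __name__=="__main__":
    a=list(map(float,sys.argv[1:])); go(*a)
E
python3 d.py .36 0 .22 0.2; python3 d.py .427 .326 .22 1.463; python3 d.py .427 .326 .22
```

```text
t 0.1 pos [ 0.2047 -0.5099  0.1711] hd -1.189 tilt [-0.002 -1.     0.   ] delta mm [-415.4  -48.   334.1] yaw(tool y) -1.389 q [-1.29  0.09  1.37 -0.    1.68 -0.1 ] F [0.8 0.1 0.4] w 0.0941
t 0.1 pos [ 0.2047 -0.5099  0.1711] hd -1.189 tilt [-0.002 -1.     0.   ] delta mm [-693.   -47.4  517.7] yaw(tool y) -2.652 q [-1.29  0.09  1.37 -0.    1.68 -0.1 ] F [0.8 0.1 0.4] w 0.0941
t 0.1 pos [ 0.2047 -0.5099  0.1711] hd -1.189 tilt [-0.002 -1.     0.   ] delta mm [-693.   -47.4  517.7] yaw(tool y) None q [-1.29  0.09  1.37 -0.    1.68 -0.1 ] F [0.8 0.1 0.4] w 0.0941
```

```bash
python3 -m handwheel '[{"delta_pos":[0,-50,0],"yaw":-0.15},{"delta_pos":[-50,-50,40],"yaw":-0.3},{"delta_pos":[-90,-50,70],"yaw":-0.45}]' 255; python3 d.py .36 0 .22 0.2
```

```text
time: 0.4
tool_pos: [0.233, -0.4145, 0.2229]
ee_rot: [-1.571, -0.001, -0.735]
wrist_force: [0.4, 0.4, 1.0]
width: 0.0731
t 0.4 pos [ 0.233  -0.4145  0.2229] hd -0.735 tilt [ 0.001 -1.    -0.   ] delta mm [-183.7    2.5  392.7] yaw(tool y) -0.935 q [-1.18 -0.09  1.44  0.    1.78 -0.44] F [0.4 0.4 1. ] w 0.0731
```

```bash
python3 -m handwheel '[{"delta_pos":[-184,0,393],"yaw":-0.935},{"delta_pos":[-184,0,393],"yaw":-0.935},{"delta_pos":[-184,0,393],"yaw":-0.935},{"delta_pos":[-184,0,393],"yaw":-0.935},{"delta_pos":[-184,0,393],"yaw":-0.935},{"delta_pos":[-184,0,393],"yaw":-0.935},{"delta_pos":[-184,0,393],"yaw":-0.935},{"delta_pos":[-184,0,393],"yaw":-0.935},{"delta_pos":[-184,0,393],"yaw":-0.935}]'; python3 d.py .427 .326 .22 1.463
```

```text
time: 1.3
tool_pos: [0.3612, 0.003, 0.2219]
ee_rot: [-1.57, -0.0, 0.199]
wrist_force: [1.6, -0.6, -0.4]
width: 0.0018
t 1.3 pos [0.3612 0.003  0.2219] hd 0.199 tilt [ 0.    -1.     0.001] delta mm [128.2   2.1 303.7] yaw(tool y) -1.264 q [-0.15 -0.35  1.66  0.    1.83 -0.35] F [ 1.6 -0.6 -0.4] w 0.0018
```

```bash
python3 -m handwheel '[{"delta_pos":[128,0,304],"yaw":-1.264},{"delta_pos":[128,0,304],"yaw":-1.264},{"delta_pos":[128,0,304],"yaw":-1.264},{"delta_pos":[128,0,304],"yaw":-1.264},{"delta_pos":[128,0,304],"yaw":-1.264},{"delta_pos":[128,0,304],"yaw":-1.264},{"delta_pos":[128,0,304],"yaw":-1.264},{"delta_pos":[128,0,304],"yaw":-1.264},{"delta_pos":[128,0,304],"yaw":-1.264},{"delta_pos":[128,50,304],"yaw":-1.264}]'; python3 d.py .427 .326 .05 1.463; python3 - <<'E'
from bench import robot
import cv2,numpy as np
from h import *
for n in("scene","top"):
    s=robot.snapshot(n); np.savez(n+"1.npz",**s); cv2.imwrite(f"pics/{n}1.png",s["image"][:,:,::-1])
E
```

```text
time: 2.3
tool_pos: [0.4316, 0.3261, 0.1787]
ee_rot: [-1.583, -0.009, 1.462]
wrist_force: [0.9, 0.5, -0.3]
width: 0.0001
t 2.3 pos [0.4316 0.3261 0.1787] hd 1.462 tilt [ 0.009 -1.    -0.012] delta mm [ -1.8 128.6   6.1] yaw(tool y) -0.001 q [ 0.54  0.05  1.39 -0.    1.68 -0.92] F [ 0.9  0.5 -0.3] w 0.0001
```

View pics/scene1.png

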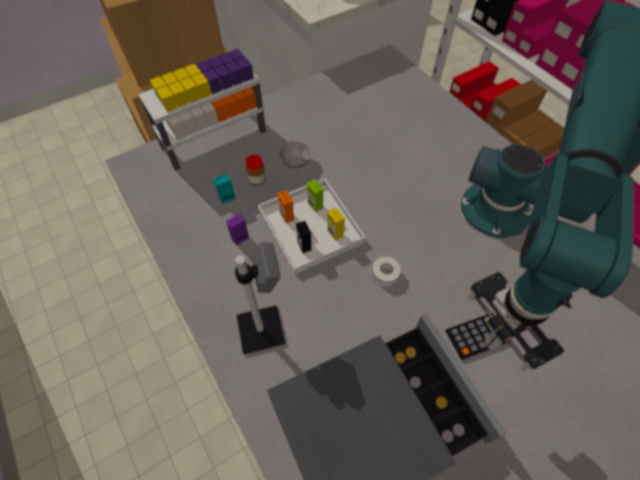

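The gripper stands before the drawer panel, clear of the calculator. Next I'll lower it and then push in steps.

```bash
python3 -m handwheel '[{"delta_pos":[0,45,0],"yaw":0},{"delta_pos":[0,90,0],"yaw":0},{"delta_pos":[0,122,0],"yaw":0},{"delta_pos":[0,122,0],"yaw":0}]' && python3 d.py .427 .326 .05 1.463; python3 -m handwheel '[{"delta_pos":[0,0,-15],"yaw":0},{"delta_pos":[0,0,-25],"yaw":0},{"delta_pos":[0,0,-35],"yaw":0},{"delta_pos":[0,0,-45],"yaw":0},{"delta_pos":[0,0,-60],"yaw":0},{"delta_pos":[0,0,-75],"yaw":0},{"delta_pos":[0,0,-90],"yaw":0},{"delta_pos":[0,0,-100],"yaw":0}]'; python3 d.py .55 .313 .05 1.463
```

```text
time: 2.8
tool_pos: [0.425, 0.3214, 0.0464]
ee_rot: [-1.563, 0.006, 1.46]
wrist_force: [-0.1, -0.4, 0.2]
width: 0.0001
t 2.8 pos [0.425  0.3214 0.0464] hd 1.46 tilt [-0.006 -1.     0.007] delta mm [ 4.8 -3.7 -1.4] yaw(tool y) -0.003 q [ 0.54  0.12  1.59 -0.    1.44 -0.92] F [-0.1 -0.4  0.2] w 0.0001
time: 3.6
tool_pos: [0.529, 0.3118, 0.0503]
ee_rot: [-1.572, -0.0, 1.459]
wrist_force: [-2.4, 1.2, 2.3]
width: 0.0007
t 3.6 pos [0.529  0.3118 0.0503] hd 1.459 tilt [ 0.    -1.    -0.001] delta mm [  3.6   0.4 -20.8] yaw(tool y) -0.004 q [ 0.44  0.28  1.39 -0.    1.47 -1.02] F [-2.4  1.2  2.3] w 0.0007
```

```bash
python3 -m handwheel '[{"delta_pos":[0,0,-8],"yaw":0},{"delta_pos":[0,0,-14],"yaw":0},{"delta_pos":[0,0,-20],"yaw":0},{"delta_pos":[0,0,-20],"yaw":0}]'; python3 -m handwheel '[{"delta_pos":[0,0,-4],"yaw":0},{"delta_pos":[0,0,-8],"yaw":0},{"delta_pos":[0,0,-8],"yaw":0}]';python3 -m handwheel '[{"delta_pos":[0,0,-3],"yaw":0},{"delta_pos":[0,0,-3],"yaw":0}]'; python3 -m handwheel '[{"delta_pos":[0,0,-3],"yaw":0},{"delta_pos":[0,0,-3],"yaw":0}]'
```

```text
time: 4.0
tool_pos: [0.5479, 0.3096, 0.05]
ee_rot: [-1.572, 0.0, 1.46]
wrist_force: [-0.6, -0.7, -0.3]
width: 0.0007
time: 4.3
tool_pos: [0.5555, 0.3089, 0.0501]
ee_rot: [-1.572, 0.0, 1.46]
wrist_force: [-0.7, 0.3, -0.2]
width: 0.0006
time: 4.5
tool_pos: [0.5565, 0.3089, 0.0502]
ee_rot: [-1.568, 0.0, 1.46]
wrist_force: [-4.6, -1.1, 2.0]
width: 0.0001
time: 4.7
tool_pos: [0.5598, 0.3085, 0.0502]
ee_rot: [-1.569, 0.0, 1.46]
wrist_force: [-3.5, -0.4, 2.0]
width: 0.0003
```

```bash
for i in 1 2; do :; done; python3 -m handwheel '[{"delta_pos":[0,0,-3],"yaw":0},{"delta_pos":[0,0,-3],"yaw":0}]'; python3 -m handwheel '[{"delta_pos":[0,0,-3],"yaw":0},{"delta_pos":[0,0,-3],"yaw":0}]';python3 -m handwheel '[{"delta_pos":[0,0,-2],"yaw":0},{"delta_pos":[0,0,-2],"yaw":0}]';python3 -m handwheel '[{"delta_pos":[0,0,-2],"yaw":0},{"delta_pos":[0,0,-2],"yaw":0}]'
```

```text
time: 4.9
tool_pos: [0.5638, 0.3081, 0.0501]
ee_rot: [-1.571, 0.0, 1.46]
wrist_force: [-2.2, -0.1, 0.6]
width: 0.0002
time: 5.1
tool_pos: [0.5682, 0.3076, 0.0502]
ee_rot: [-1.574, -0.0, 1.46]
wrist_force: [0.3, 0.3, 0.4]
width: 0.0005
time: 5.3
tool_pos: [0.5685, 0.3075, 0.0503]
ee_rot: [-1.57, 0.0, 1.46]
wrist_force: [-4.1, 1.0, 2.9]
width: 0.0006
time: 5.5
tool_pos: [0.5684, 0.3075, 0.0503]
ee_rot: [-1.566, 0.001, 1.461]
wrist_force: [-8.3, -0.4, 4.8]
width: 0.0003
```

```bash
python3 -m handwheel '[{"delta_pos":[0,0,-2],"yaw":0},{"delta_pos":[0,0,-2],"yaw":0}]'; python3 -m handwheel '[{"delta_pos":[0,0,20],"yaw":0},{"delta_pos":[0,-50,60],"yaw":0},{"delta_pos":[0,-100,100],"yaw":0},{"delta_pos":[0,-150,120],"yaw":0},{"delta_pos":[0,-190,120],"yaw":0},{"delta_pos":[-40,-190,120],"yaw":0.1}]' 0;  python3 - <<'E'
from bench import robot
from h import *
for n in("scene","top"):
    s=robot.snapshot(n); np.savez(n+"2.npz",**s); cv2.imwrite(f"pics/{n}2.png",s["image"][:,:,::-1])
E
python3 d.py .5541 -.317 .22 -1.66
```

```text
time: 5.7
tool_pos: [0.5682, 0.3075, 0.0503]
ee_rot: [-1.562, 0.001, 1.461]
wrist_force: [-13.5, -0.3, 6.1]
width: 0.0005
time: 6.3
tool_pos: [0.4508, 0.2839, 0.2461]
ee_rot: [-1.58, -0.008, 1.363]
wrist_force: [1.3, -0.7, 0.6]
width: 0.0449
t 6.4 pos [0.4515 0.2792 0.2465] hd 1.356 tilt [ 0.006 -1.    -0.011] delta mm [-560.8   25.8 -226.8] yaw(tool y) 3.016 q [ 0.45  0.03  1.28 -0.    1.81 -0.91] F [-0.2  0.1  0.1] w 0.0528
```

View pics/scene2.png

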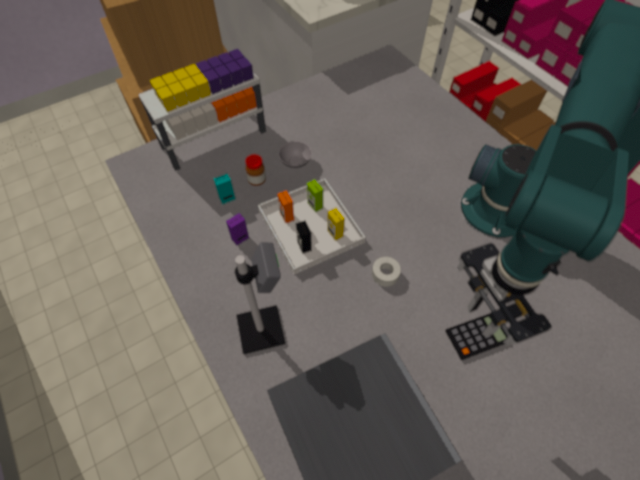

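View pics/top2.png

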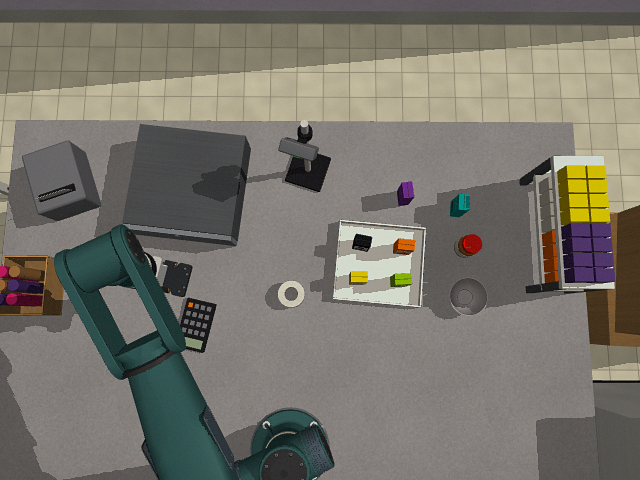

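The drawer panel now sits flush on the housing: the gap is gone in scene and top, and the force rose only at the hard stop. Now the carton.

```bash
python3 -m handwheel '[{"delta_pos":[-280,0,-113],"yaw":-0.06},{"delta_pos":[-280,0,-113],"yaw":-0.06},{"delta_pos":[-280,0,-113],"yaw":-0.06},{"delta_pos":[-280,0,-113],"yaw":-0.06},{"delta_pos":[-280,0,-113],"yaw":-0.06},{"delta_pos":[-280,0,-113],"yaw":-0.06},{"delta_pos":[-560,26,-226],"yaw":-0.126},{"delta_pos":[-560,26,-226],"yaw":-0.126},{"delta_pos":[-560,26,-226],"yaw":-0.126},{"delta_pos":[-560,26,-226],"yaw":-0.126},{"delta_pos":[-560,26,-226],"yaw":-0.126},{"delta_pos":[-560,26,-226],"yaw":-0.126}]' 0; python3 d.py .5541 -.317 .22 1.482
```

```text
time: 7.6
tool_pos: [0.5526, -0.3122, 0.2127]
ee_rot: [-1.571, 0.0, 1.486]
wrist_force: [0.9, 1.1, 0.3]
width: 0.0941
t 7.6 pos [ 0.5526 -0.3122  0.2127] hd 1.486 tilt [-0. -1.  0.] delta mm [-4.7 -7.3 -1.9] yaw(tool y) 0.004 q [-0.6   0.28  1.07 -0.    1.79 -2.09] F [0.9 1.1 0.3] w 0.0941
```

```bash
python3 -m handwheel '[{"delta_pos":[-3,30,-1],"yaw":0.004},{"delta_pos":[-3,70,-1],"yaw":0.004},{"delta_pos":[-3,95,-1],"yaw":0.004},{"delta_pos":[-3,95,-1],"yaw":0.004},{"delta_pos":[-3,95,-1],"yaw":0.004}]'; python3 d.py .5541 -.317 .0635 1.482;python3 - <<'E'
from bench import robot
from h import *
s=robot.snapshot("scene"); np.savez("scene3.npz",**s); crop(s,225,120,385,260,5,"s3.png")
E
```

```text
time: 8.1
tool_pos: [0.5529, -0.3127, 0.1187]
ee_rot: [-1.57, -0.0, 1.482]
wrist_force: [0.3, -0.1, 0.4]
width: 0.0944
t 8.1 pos [ 0.5529 -0.3127  0.1187] hd 1.482 tilt [ 0.    -1.     0.001] delta mm [-4.2 55.2 -1.7] yaw(tool y) 0.0 q [-0.6   0.29  1.24 -0.    1.61 -2.09] F [ 0.3 -0.1  0.4] w 0.0944
```

View pics/s3.png

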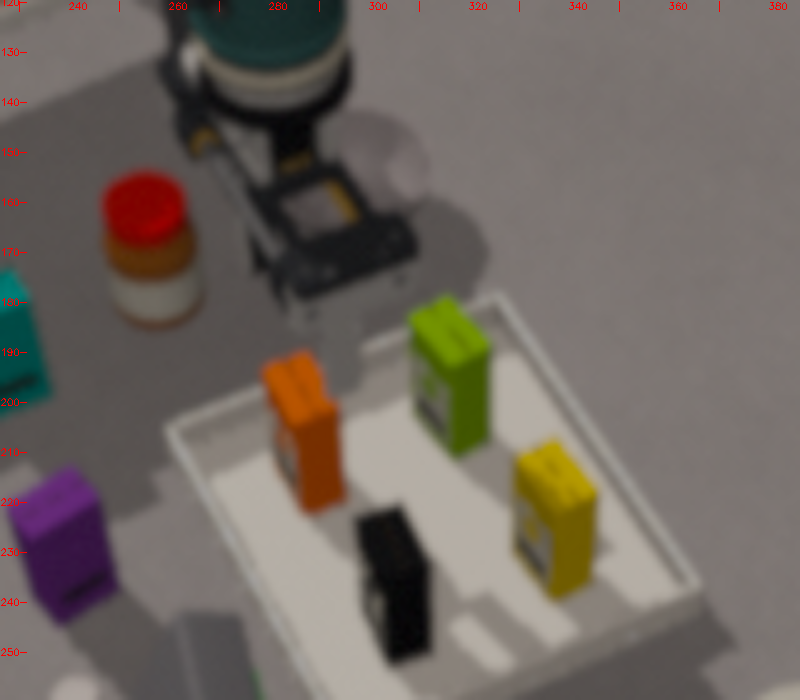

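```bash
python3 - <<'E'
from h import *
s=load("scene3")
print(proj(s,[[.5529,-.3127,.1187],[.5529+.0042,-.3127+.0468,.1187],[.5529-.0042,-.3127-.0468,.1187],[.554,-.317,.1]]).round(1))
E
```

```text
[[285.9 193.4]
 [293.1 205.2]
 [278.9 182. ]
 [285.2 196.7]]
```

```bash
python3 -m handwheel '[{"delta_pos":[-3,25,-1],"yaw":0},{"delta_pos":[-3,45,-1],"yaw":0},{"delta_pos":[-3,55,-1],"yaw":0},{"delta_pos":[-3,55,-1],"yaw":0},{"delta_pos":[-3,55,-1],"yaw":0}]'; python3 d.py .5541 -.317 .0635 1.482;python3 - <<'E'
from bench import robot
from h import *
s=robot.snapshot("scene"); crop(s,245,140,345,240,6,"s4.png")
s=robot.snapshot("top"); crop(s,335,180,445,310,5,"t4.png")
E
```

```text
time: 8.65
tool_pos: [0.5545, -0.3162, 0.0665]
ee_rot: [-1.573, 0.002, 1.482]
wrist_force: [-0.7, 0.2, 0.4]
width: 0.0939
t 8.65 pos [ 0.5545 -0.3162  0.0665] hd 1.482 tilt [-0.002 -1.    -0.003] delta mm [-0.9  3.   0.4] yaw(tool y) 0.0 q [-0.61  0.32  1.31 -0.    1.51 -2.09] F [-0.7  0.2  0.4] w 0.0939
```

View pics/s4.png

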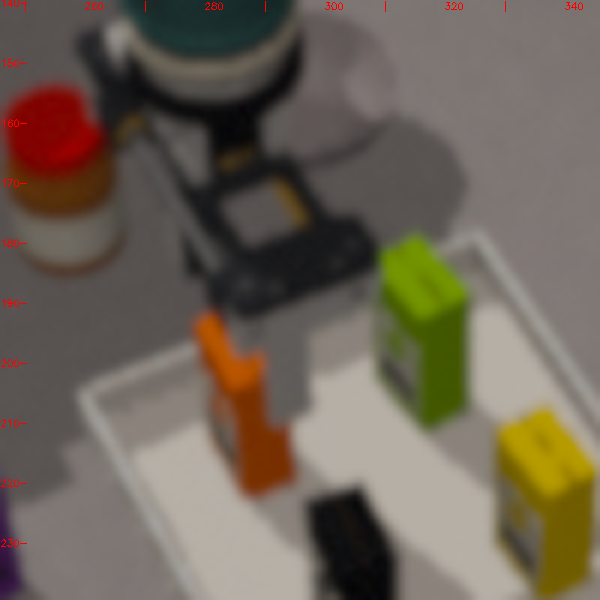

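View pics/t4.png

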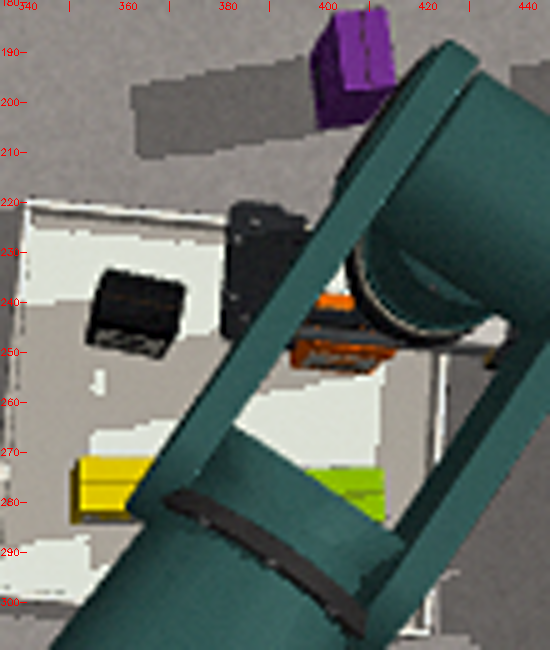

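The near finger, grey at scene (293,200), straddles the orange carton on its narrow side. Closing.

```bash
python3 -m handwheel '[{"delta_pos":[0,0,0],"yaw":0},{"delta_pos":[0,0,0],"yaw":0},{"delta_pos":[0,0,0],"yaw":0},{"delta_pos":[0,0,0],"yaw":0},{"delta_pos":[0,0,0],"yaw":0},{"delta_pos":[0,0,0],"yaw":0}]' 255; python3 -m handwheel '[{"delta_pos":[0,-20,0],"yaw":0},{"delta_pos":[0,-60,0],"yaw":0},{"delta_pos":[0,-100,0],"yaw":0},{"delta_pos":[0,-120,0],"yaw":0},{"delta_pos":[0,-120,0],"yaw":0}]'; python3 - <<'E'
from bench import robot
from h import *
for n in("scene","top"):
    s=robot.snapshot(n); np.savez(n+"5.npz",**s)
    crop(s,*((235,100,345,230,5) if n=="scene" else (335,180,445,310,5)),n[0]+"5.png")
t=np.array([.5117,-.2528]);R=Rz(-.0895)[:2,:2]; print("prepush",t+R@[.145,.03],"final",t+R@[.105,.03])
E
python3 d.py .5541 -.317 .18 1.482
```

```text
time: 9.35
tool_pos: [0.5535, -0.3156, 0.0645]
ee_rot: [-1.571, 0.0, 1.482]
wrist_force: [-0.6, 0.4, -0.6]
width: 0.0497
time: 9.85
tool_pos: [0.5554, -0.3169, 0.1897]
ee_rot: [-1.579, 0.005, 1.482]
wrist_force: [0.5, 1.0, -0.1]
width: 0.0091
prepush [ 0.65880106 -0.23588026] final [ 0.61896116 -0.23230503]
t 9.95 pos [ 0.5534 -0.3155  0.184 ] hd 1.482 tilt [ 0. -1.  0.] delta mm [-1.4  4.  -0.8] yaw(tool y) -0.0 q [-0.61  0.28  1.12 -0.    1.74 -2.09] F [ 0.6  0.8 -0.4] w 0.002
```

View pics/s5.png

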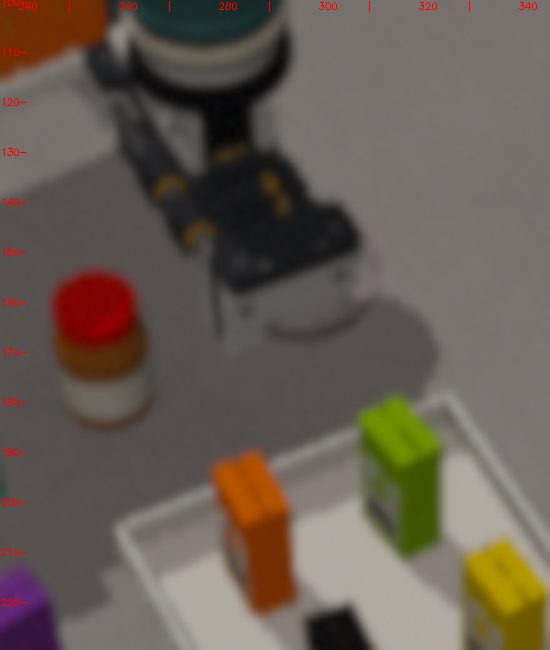

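The jaws were still closing when I lifted (50 mm), so nothing was gripped and the carton stands undisturbed. I'll reopen, go down again and wait longer.

```bash
python3 -m handwheel '[{"delta_pos":[0,0,0],"yaw":0},{"delta_pos":[0,0,0],"yaw":0},{"delta_pos":[0,0,0],"yaw":0},{"delta_pos":[0,0,0],"yaw":0},{"delta_pos":[0,0,0],"yaw":0},{"delta_pos":[0,0,0],"yaw":0},{"delta_pos":[0,0,0],"yaw":0},{"delta_pos":[0,0,0],"yaw":0},{"delta_pos":[0,0,0],"yaw":0},{"delta_pos":[0,0,0],"yaw":0},{"delta_pos":[0,0,0],"yaw":0}]' 20; python3 d.py .5541 -.317 .0635 1.482
```

```text
time: 11.05
tool_pos: [0.5535, -0.3156, 0.1846]
ee_rot: [-1.571, 0.0, 1.482]
wrist_force: [0.5, -0.4, -0.5]
width: 0.0852
t 11.05 pos [ 0.5535 -0.3156  0.1846] hd 1.482 tilt [-0. -1. -0.] delta mm [ -1.4 121.1  -0.7] yaw(tool y) 0.0 q [-0.61  0.28  1.12 -0.    1.74 -2.09] F [ 0.5 -0.4 -0.5] w 0.0852
```

```bash
python3 -m handwheel '[{"delta_pos":[-1,45,0],"yaw":0},{"delta_pos":[-1,80,0],"yaw":0},{"delta_pos":[-1,105,0],"yaw":0},{"delta_pos":[-1,120,0],"yaw":0},{"delta_pos":[-1,120,0],"yaw":0}]' 20; python3 -m handwheel '[{"delta_pos":[0,0,0],"yaw":0},{"delta_pos":[0,0,0],"yaw":0},{"delta_pos":[0,0,0],"yaw":0},{"delta_pos":[0,0,0],"yaw":0},{"delta_pos":[0,0,0],"yaw":0},{"delta_pos":[0,0,0],"yaw":0},{"delta_pos":[0,0,0],"yaw":0},{"delta_pos":[0,0,0],"yaw":0},{"delta_pos":[0,0,0],"yaw":0}]' 255; python3 d.py .5541 -.317 .0635 1.482
```

```text
time: 11.55
tool_pos: [0.552, -0.3156, 0.0617]
ee_rot: [-1.566, -0.003, 1.482]
wrist_force: [-0.4, 0.7, 0.2]
width: 0.0872
time: 12.45
tool_pos: [0.5537, -0.3167, 0.0651]
ee_rot: [-1.572, 0.0, 1.482]
wrist_force: [-0.4, -0.3, 2.5]
width: 0.0448
t 12.45 pos [ 0.5537 -0.3167  0.0651] hd 1.482 tilt [-0.    -1.    -0.001] delta mm [-0.3  1.6 -0.4] yaw(tool y) 0.0 q [-0.61  0.32  1.31  0.    1.51 -2.09] F [-0.4 -0.3  2.5] w 0.0448
```

```bash
python3 -m handwheel '[{"delta_pos":[0,-20,0],"yaw":0},{"delta_pos":[0,-60,0],"yaw":0},{"delta_pos":[0,-95,0],"yaw":0},{"delta_pos":[0,-110,0],"yaw":0},{"delta_pos":[0,-110,0],"yaw":0}]'; python3 d.py .6588 -.236 .18 1.482
```

```text
time: 12.95
tool_pos: [0.5546, -0.3175, 0.1773]
ee_rot: [-1.575, 0.003, 1.482]
wrist_force: [1.7, 1.2, -1.1]
width: 0.0446
t 12.95 pos [ 0.5546 -0.3175  0.1773] hd 1.482 tilt [-0.003 -1.    -0.005] delta mm [ 90.4  -2.5 -96.6] yaw(tool y) -0.0 q [-0.61  0.28  1.13 -0.    1.72 -2.09] F [ 1.7  1.2 -1.1] w 0.0446
```

```bash
python3 -m handwheel '[{"delta_pos":[25,0,-30],"yaw":0},{"delta_pos":[55,0,-65],"yaw":0},{"delta_pos":[85,0,-95],"yaw":0},{"delta_pos":[90,0,-98],"yaw":0},{"delta_pos":[90,0,-98],"yaw":0}]'; python3 - <<'E'
from bench import robot
from h import *
for n in("scene","top"):
    s=robot.snapshot(n); np.savez(n+"6.npz",**s)
    crop(s,*((215,140,345,250,6) if n=="scene" else (305,150,435,270,6)),n[0]+"6.png")
E
python3 d.py .6588 -.236 .0725 1.482
```

```text
time: 13.45
tool_pos: [0.6586, -0.234, 0.1707]
ee_rot: [-1.565, -0.001, 1.484]
wrist_force: [0.6, -0.1, -0.3]
width: 0.045
t 13.55 pos [ 0.6577 -0.2362  0.1726] hd 1.481 tilt [ 0.    -1.     0.003] delta mm [  0.2 100.1  -1.4] yaw(tool y) -0.001 q [-0.43  0.43  0.95 -0.    1.77 -1.91] F [-0.2 -0.7 -0.7] w 0.0447
```

View pics/s6.png

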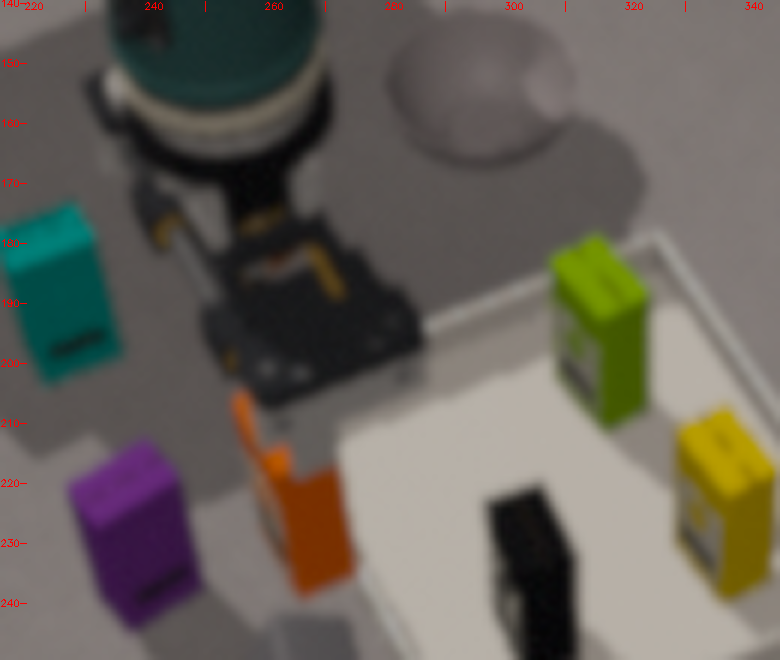

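View pics/t6.png

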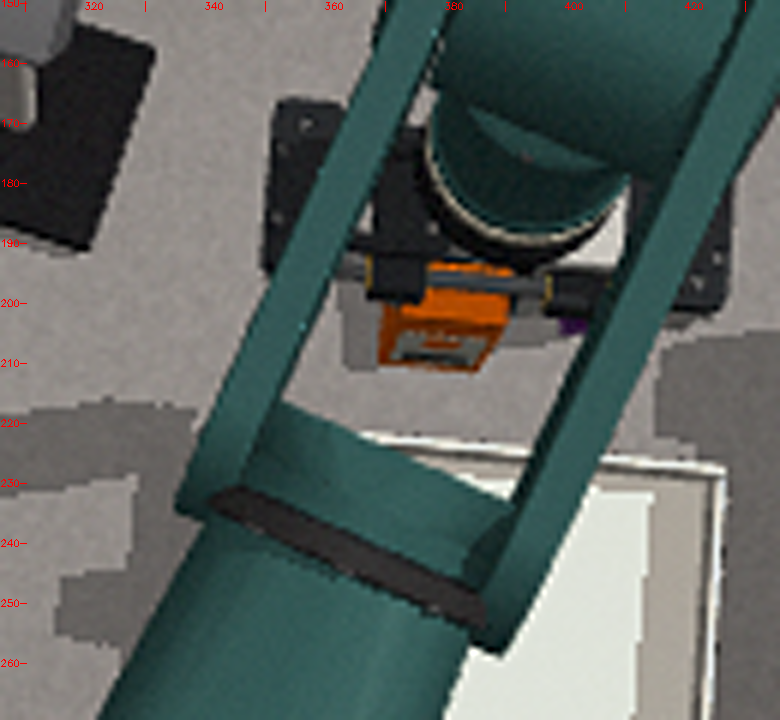

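The carton is firmly held (45 mm opening), outside the tray behind its back wall, clear of purple at scene (236,225). The tool can only turn about the vertical, so I'll lean the carton 25° in the grip, levering its lower part against the fixed tray wall.

```bash
python3 -m handwheel '[{"delta_pos":[0,35,0],"yaw":0},{"delta_pos":[0,65,0],"yaw":0},{"delta_pos":[0,88,0],"yaw":0},{"delta_pos":[0,99,0],"yaw":0},{"delta_pos":[0,99,0],"yaw":0},{"delta_pos":[0,99,0],"yaw":0}]'; python3 -m handwheel '[{"delta_pos":[0,0,4],"yaw":0},{"delta_pos":[0,0,8],"yaw":0},{"delta_pos":[0,0,12],"yaw":0},{"delta_pos":[0,0,12],"yaw":0}]'; python3 d.py .617 -.233 .0725 1.482
```

```text
time: 14.15
tool_pos: [0.6591, -0.2367, 0.0769]
ee_rot: [-1.572, 0.001, 1.481]
wrist_force: [0.5, 0.6, 0.5]
width: 0.0448
time: 14.55
tool_pos: [0.6468, -0.2346, 0.0765]
ee_rot: [-1.572, 0.0, 1.482]
wrist_force: [0.4, 0.2, -1.7]
width: 0.0445
t 14.55 pos [ 0.6468 -0.2346  0.0765] hd 1.482 tilt [-0.    -1.    -0.001] delta mm [-1.   3.9 29.8] yaw(tool y) -0.0 q [-0.43  0.43  1.15 -0.    1.57 -1.91] F [ 0.4  0.2 -1.7] w 0.0445
```

```bash
python3 -m handwheel '[{"delta_pos":[0,4,3],"yaw":0},{"delta_pos":[0,4,6],"yaw":0},{"delta_pos":[0,4,8],"yaw":0},{"delta_pos":[0,4,8],"yaw":0}]';python3 -m handwheel '[{"delta_pos":[0,0,3],"yaw":0},{"delta_pos":[0,0,6],"yaw":0},{"delta_pos":[0,0,8],"yaw":0},{"delta_pos":[0,0,8],"yaw":0}]';python3 -m handwheel '[{"delta_pos":[0,0,3],"yaw":0},{"delta_pos":[0,0,6],"yaw":0},{"delta_pos":[0,0,6],"yaw":0}]'; python3 d.py .617 -.233 .0725 1.482
```

```text
time: 14.95
tool_pos: [0.6392, -0.2338, 0.0716]
ee_rot: [-1.571, -0.0, 1.482]
wrist_force: [0.6, 0.3, -1.5]
width: 0.0446
time: 15.35
tool_pos: [0.6315, -0.2332, 0.0723]
ee_rot: [-1.572, 0.0, 1.482]
wrist_force: [2.2, 0.8, 0.5]
width: 0.0444
time: 15.65
tool_pos: [0.6245, -0.2328, 0.0718]
ee_rot: [-1.57, 0.0, 1.482]
wrist_force: [1.8, 0.6, 0.6]
width: 0.044
t 15.65 pos [ 0.6245 -0.2328  0.0718] hd 1.482 tilt [-0.    -1.     0.001] delta mm [-0.9 -0.7  7.5] yaw(tool y) -0.0 q [-0.44  0.38  1.21 -0.    1.55 -1.92] F [1.8 0.6 0.6] w 0.044
```

```bash
python3 -m handwheel '[{"delta_pos":[0,0,3],"yaw":0},{"delta_pos":[0,0,6],"yaw":0},{"delta_pos":[0,0,8],"yaw":0},{"delta_pos":[0,0,8],"yaw":0}]';python3 - <<'E'
from bench import robot
from h import *
for n in("scene","top"):
    s=robot.snapshot(n); np.savez(n+"7.npz",**s)
    crop(s,*((215,160,335,270,6) if n=="scene" else (315,160,435,270,6)),n[0]+"7.png")
E
python3 d.py .617 -.233 .0725 1.482
```

```text
time: 16.05
tool_pos: [0.6165, -0.232, 0.0713]
ee_rot: [-1.57, 0.0, 1.482]
wrist_force: [0.4, -0.7, 0.2]
width: 0.0434
t 16.15 pos [ 0.6168 -0.232   0.0714] hd 1.482 tilt [-0.    -1.     0.001] delta mm [-1.  -1.1 -0.3] yaw(tool y) -0.0 q [-0.45  0.37  1.24 -0.    1.54 -1.93] F [0.7 0.3 0.1] w 0.0435
```

View pics/s7.png

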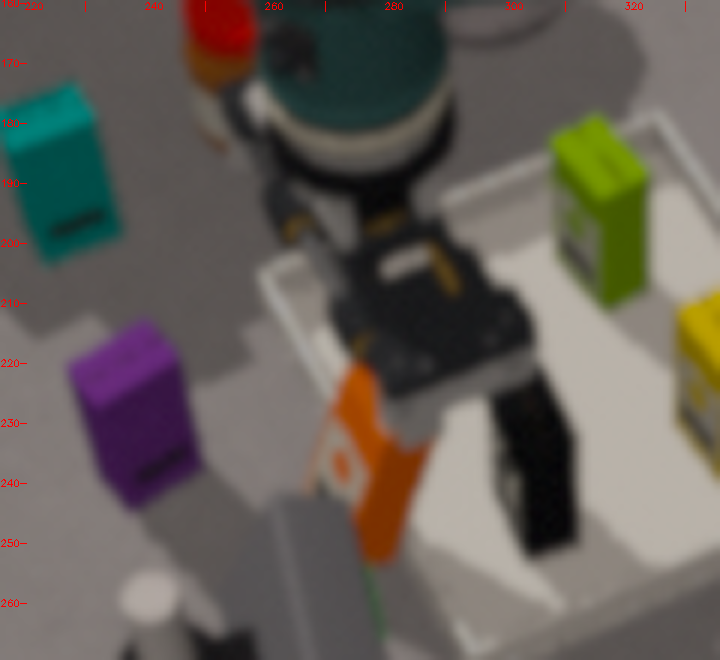

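View pics/t7.png

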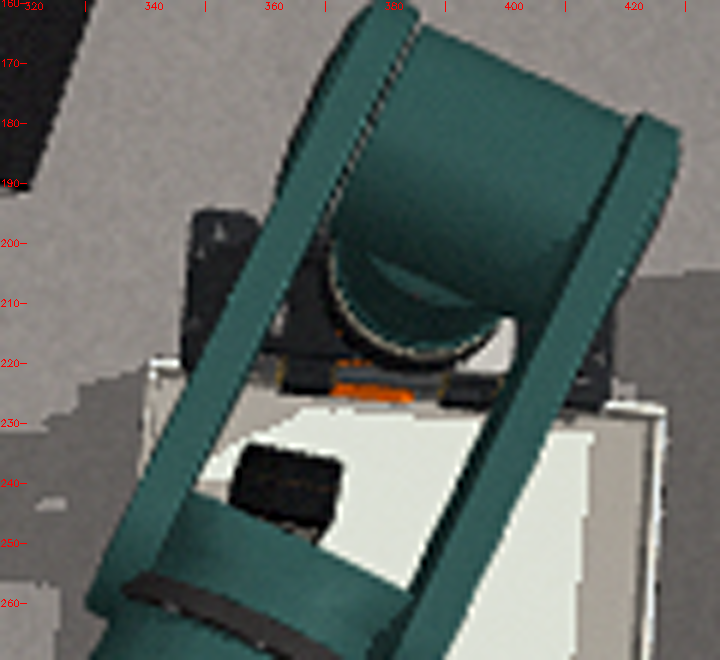

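The carton leans with its bottom towards +x, as wanted. I'll lift and measure the angle.

```bash
python3 -m handwheel '[{"delta_pos":[0,-20,-5],"yaw":0},{"delta_pos":[0,-60,-15],"yaw":0},{"delta_pos":[0,-100,-30],"yaw":0},{"delta_pos":[0,-130,-30],"yaw":0},{"delta_pos":[0,-130,-30],"yaw":0},{"delta_pos":[0,-130,-30],"yaw":0}]';python3 - <<'E'
from bench import robot
from h import *
for n in("scene","top"):
    s=robot.snapshot(n); np.savez(n+"8.npz",**s)
    crop(s,*((215,160,315,260,7) if n=="scene" else (335,160,435,260,7)),n[0]+"8.png")
E
python3 d.py .627 .0087 .26 1.263
```

```text
time: 16.75
tool_pos: [0.6468, -0.2344, 0.2009]
ee_rot: [-1.57, -0.0, 1.482]
wrist_force: [-0.2, -0.4, -1.4]
width: 0.0443
t 16.85 pos [ 0.6456 -0.234   0.198 ] hd 1.482 tilt [ 0.002 -1.     0.006] delta mm [240.2 -61.3  40.4] yaw(tool y) 0.219 q [-0.43  0.41  0.93 -0.    1.81 -1.91] F [ 0.3 -0.1 -1.2] w 0.0449
```

View pics/s8.png

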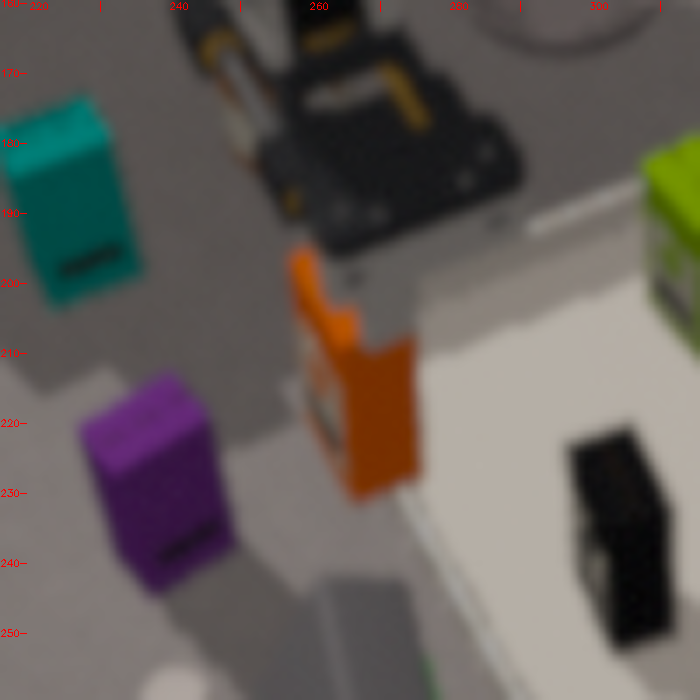

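View pics/t8.png

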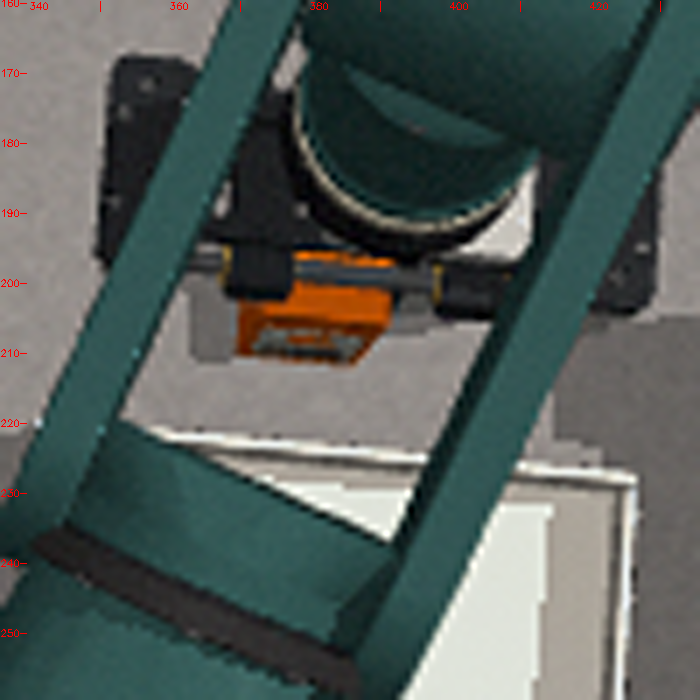

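```bash
cat > fc.py <<'E'
from h import *
# carton in hand: p=[along jaw w, dx, dz, th] ; pivot G = TCP + 19mm up; world center = G - R@[dx,w,dz]
def ctr(p,tcp,hd):
    R=Rz(hd-np.pi/2)@Rn.from_euler('y',-p[3]).as_matrix()
    G=np.array(tcp)+[0,0,.019]
    return G-R@np.array([p[1],p[0],p[2]]),R
def corners(p,tcp,hd):
    c,R=ctr(p,tcp,hd); return lambda a,b,e:c+R@np.array([.015*a,.023*b,.0475*e])
def fit(obs,tcp,hd):
    # obs: list of (cam,(a,b,e),pix)
    def f(p):
        C=corners(p,tcp,hd)
        return np.r_[np.concatenate([(proj(cam,C(*k))[0]-px) for cam,k,px in obs]),p[0]*300,(p[2]-.03)*100]
    r=least_squares(f,[0,0,.03,0.]);return r
if __name__=="__main__":
    s=load("scene6");k=lambda u,v:np.array([215+u/6-.5,140+v/6-.5])
    t=load("top6");g=lambda u,v:np.array([305+u/6-.5,150+v/6-.5])
    o=[(s,(1,1,1),k(287,478)),(s,(1,1,-1),k(305,598)),(s,(-1,1,-1),k(353,575)),(s,(1,-1,1),k(233,392)),(t,(-1,1,-1),g(380,362)),(t,(-1,-1,-1),g(480,372)),(t,(-1,-1,1),g(508,325))]
    r=fit(o,[.6577,-.2362,.1726],1.481);print(r.x.round(4),r.fun.round(1))
    s=load("scene8");k=lambda u,v:np.array([215+u/7-.5,160+v/7-.5])
    t=load("top8");g=lambda u,v:np.array([335+u/7-.5,160+v/7-.5])
    o=[(s,(1,1,1),k(345,350)),(s,(1,1,-1),k(358,502)),(s,(-1,1,-1),k(421,478)),(s,(1,-1,1),k(290,248)),(t,(-1,1,-1),g(238,355)),(t,(-1,-1,-1),g(355,365)),(t,(-1,-1,1),g(392,322)),(t,(-1,1,1),g(247,315))]
    r=fit(o,[.646,-.234,.199],1.482);print(r.x.round(4),r.fun.round(1))
E
python3 fc.py;  python3 -m handwheel '[{"delta_pos":[0,0,0],"yaw":0},{"delta_pos":[0,0,0],"yaw":0},{"delta_pos":[0,0,0],"yaw":0}]'; python3 - <<'E'
from bench import robot
from h import *
s=robot.snapshot("scene"); np.savez("scene9.npz",**s); crop(s,215,160,315,260,7,"s9.png")
E
```

```text
[ 0.0004 -0.0003  0.0348  0.0191] [-1.4 -0.9 -1.1  0.3  1.3 -0.1  0.4  0.3 -0.3  0.1 -0.2 -0.1 -0.2  0.6
  0.1  0.5]
[ 0.0006 -0.0021  0.0288  0.0671] [ 0.1 -0.7 -0.3  0.5  1.4  0.   0.4  0.6 -0.4 -0.5  0.1 -0.4 -0.5  0.2
  1.7 -0.5  0.2 -0.1]
time: 17.15
tool_pos: [0.6466, -0.2344, 0.2004]
ee_rot: [-1.569, -0.001, 1.482]
wrist_force: [-0.7, 0.4, -1.8]
width: 0.045
```

View pics/s9.png

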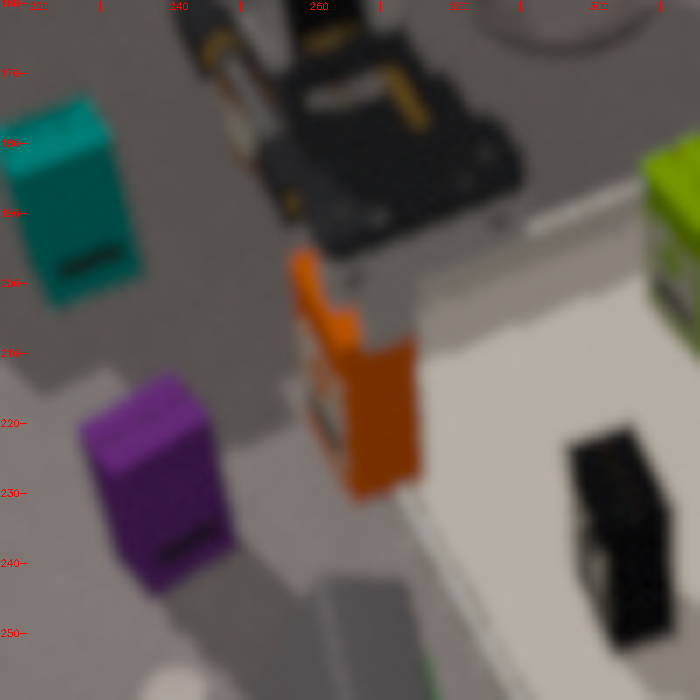

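The tool's grip lets the carton swivel: the lean fell back to about 4° and has stayed there between the two pictures. It hangs like a pendulum with slight friction. So I'll set it down and regrip nearer its middle, offset so that it hangs at about 25°, then trim against the wall.

```bash
python3 -m handwheel '[{"delta_pos":[21,30,-17],"yaw":0},{"delta_pos":[21,70,-17],"yaw":0},{"delta_pos":[21,105,-17],"yaw":0},{"delta_pos":[21,125,-17],"yaw":0},{"delta_pos":[21,133,-17],"yaw":0},{"delta_pos":[21,136,-17],"yaw":0},{"delta_pos":[21,136,-17],"yaw":0},{"delta_pos":[21,136,-17],"yaw":0}]'; python3 d.py .665 -.215 .0605 1.482
```

```text
time: 18.0
tool_pos: [0.6671, -0.2157, 0.068]
ee_rot: [-1.574, 0.001, 1.482]
wrist_force: [-0.5, 1.2, -0.1]
width: 0.0444
t 18.0 pos [ 0.6671 -0.2157  0.068 ] hd 1.482 tilt [-0.001 -1.    -0.004] delta mm [0.5 7.5 2.2] yaw(tool y) -0.0 q [-0.39  0.46  1.12 -0.    1.56 -1.88] F [-0.5  1.2 -0.1] w 0.0444
```

```bash
python3 -m handwheel '[{"delta_pos":[0,3,0],"yaw":0},{"delta_pos":[0,4,0],"yaw":0},{"delta_pos":[0,4,0],"yaw":0}]';python3 -m handwheel '[{"delta_pos":[0,2,0],"yaw":0},{"delta_pos":[0,2,0],"yaw":0}]'; python3 -m handwheel '[{"delta_pos":[0,2,0],"yaw":0},{"delta_pos":[0,2,0],"yaw":0}]'
```

```text
time: 18.3
tool_pos: [0.6659, -0.2152, 0.0618]
ee_rot: [-1.571, 0.0, 1.482]
wrist_force: [-0.2, -0.1, -1.3]
width: 0.0443
time: 18.5
tool_pos: [0.6665, -0.2153, 0.0607]
ee_rot: [-1.573, 0.0, 1.482]
wrist_force: [0.5, 0.4, 2.2]
width: 0.0444
time: 18.7
tool_pos: [0.6676, -0.2153, 0.0605]
ee_rot: [-1.576, 0.001, 1.482]
wrist_force: [-0.6, 1.0, 6.6]
width: 0.0446
```

```bash
python3 -m handwheel '[{"delta_pos":[0,-2,0],"yaw":0},{"delta_pos":[0,-2,0],"yaw":0},{"delta_pos":[0,-2,0],"yaw":0},{"delta_pos":[0,-2,0],"yaw":0},{"delta_pos":[0,-2,0],"yaw":0},{"delta_pos":[0,-2,0],"yaw":0}]' 80; python3 - <<'E'
from bench import robot
from h import *
for n in("scene","top"):
    s=robot.snapshot(n); np.savez(n+"10.npz",**s)
    crop(s,*((205,170,315,270,7) if n=="scene" else (335,160,435,260,7)),n[0]+"10.png")
E
python3 d.py .672 -.215 .0395 1.482
```

```text
time: 19.3
tool_pos: [0.6657, -0.2152, 0.0592]
ee_rot: [-1.57, -0.0, 1.482]
wrist_force: [0.2, -0.1, 0.0]
width: 0.0643
t 19.4 pos [ 0.6658 -0.2152  0.0595] hd 1.482 tilt [-0. -1.  0.] delta mm [ 0.7 20.  -6.1] yaw(tool y) -0.0 q [-0.39  0.46  1.13 -0.    1.55 -1.88] F [-0.5  0.2 -0.6] w 0.0642
```

View pics/s10.png

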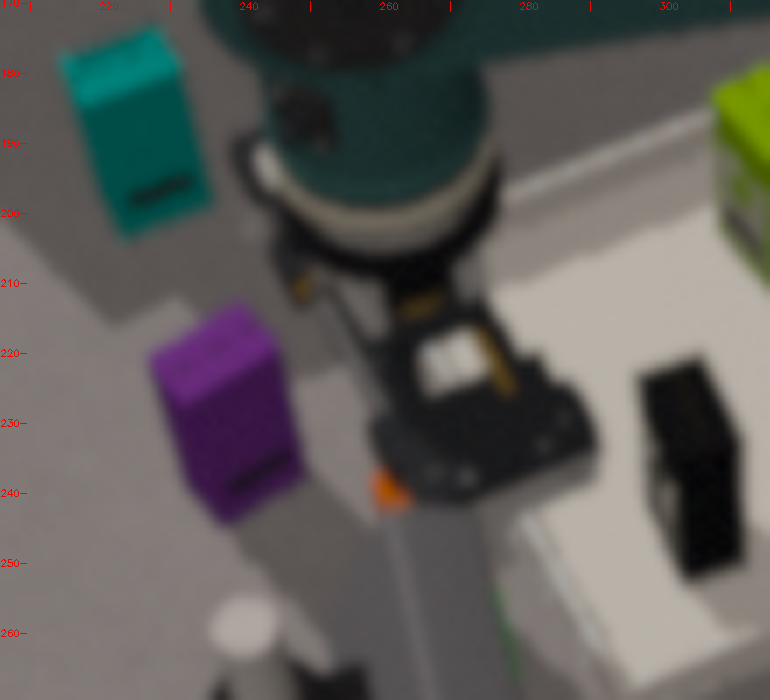

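View pics/t10.png

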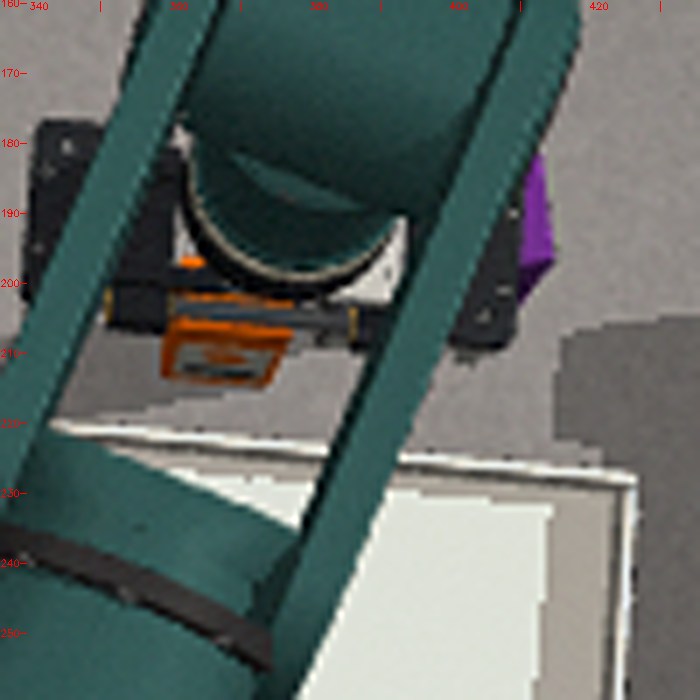

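```bash
python3 - <<'E'
from h import *
t=load("top10");g=lambda u,v:np.array([335+u/7-.5,160+v/7-.5])
O={(-1,1,0):g(162,378),(-1,-1,0):g(270,387),(-1,1,.095):g(175,318),(-1,-1,.095):g(293,331)}
P=lambda p:[np.r_[p[:2]+Rz(p[2])[:2,:2]@[.015*a,.023*b],z] for a,b,z in O]
r=least_squares(lambda p:(proj(t,P(p))-np.array(list(O.values()))).ravel(),[.66,-.21,-.09]);print(r.x.round(4),r.fun.round(1))
E
```

```text
[ 0.6744 -0.2172 -0.0957] [-0.3 -0.7 -0.2 -0.5  0.4  0.7  0.1  0.5]
```

```bash
python3 - <<'E'
from h import *
s=load("scene10");t=load("top10")
for x in(.667,.672,.677):
    C=[np.r_[np.array([x,-.2165])+Rz(-.092)[:2,:2]@[.015*a,.023*b],.095] for a,b in((1,1),(1,-1),(-1,1),(-1,-1))]
    print(x,((proj(s,C)-[205,170]+.5)*7).round(0).tolist(),((proj(t,C[2:])-[335,160]+.5)*7).round(0).tolist(),((proj(t,np.array(C[2:])*[1,1,0])-[335,160]+.5)*7).round(0).tolist())
# reprojection check vs known: black carton / tray corner in top10 (sanity)
tr=np.array([.5117,-.2528]);R=Rz(-.0895)[:2,:2]
print(((proj(t,[np.r_[tr+R@[.115,.125],.03],np.r_[tr+R@[.115,-.125],.03]])-[335,160]+.5)*7).round(0))
E
```

```text
0.667 [[430.0, 558.0], [383.0, 467.0], [503.0, 527.0], [454.0, 438.0]] [[176.0, 341.0], [292.0, 352.0]] [[159.0, 390.0], [267.0, 400.0]]
0.672 [[419.0, 564.0], [371.0, 473.0], [491.0, 533.0], [443.0, 444.0]] [[176.0, 329.0], [292.0, 340.0]] [[159.0, 379.0], [267.0, 389.0]]
0.677 [[407.0, 570.0], [360.0, 479.0], [480.0, 539.0], [431.0, 449.0]] [[176.0, 317.0], [292.0, 328.0]] [[158.0, 367.0], [267.0, 377.0]]
[[ 34. 415.]
 [639. 470.]]
```

The carton stands upright at about x=0.672 (both pictures agree within 2 mm). I'll regrip 14 mm above its middle and 6.5 mm to +x.

```bash
python3 -m handwheel '[{"delta_pos":[0,0,-6],"yaw":0},{"delta_pos":[0,8,-12],"yaw":0},{"delta_pos":[0,17,-12.7],"yaw":0},{"delta_pos":[0,17,-12.7],"yaw":0},{"delta_pos":[0,17,-12.7],"yaw":0}]'; python3 d.py .6785 -.2163 .0425 1.482; python3 -m handwheel '[{"delta_pos":[0,0,0],"yaw":0},{"delta_pos":[0,0,0],"yaw":0},{"delta_pos":[0,0,0],"yaw":0},{"delta_pos":[0,0,0],"yaw":0},{"delta_pos":[0,0,0],"yaw":0},{"delta_pos":[0,0,0],"yaw":0}]' 255; python3 d.py .6785 -.2163 .0425 1.482
```

```text
time: 19.9
tool_pos: [0.6779, -0.216, 0.0413]
ee_rot: [-1.569, -0.001, 1.482]
wrist_force: [-0.7, -0.2, 0.4]
width: 0.0645
t 19.9 pos [ 0.6779 -0.216   0.0413] hd 1.482 tilt [ 0.001 -1.     0.002] delta mm [-0.2 -1.2 -0.6] yaw(tool y) 0.0 q [-0.39  0.5   1.11 -0.    1.53 -1.87] F [-0.7 -0.2  0.4] w 0.0645
time: 20.5
tool_pos: [0.6788, -0.2164, 0.0431]
ee_rot: [-1.572, 0.0, 1.482]
wrist_force: [0.1, 0.6, 2.0]
width: 0.0463
t 20.5 pos [ 0.6788 -0.2164  0.0431] hd 1.482 tilt [-0.    -1.    -0.001] delta mm [0.  0.6 0.3] yaw(tool y) -0.0 q [-0.39  0.5   1.11 -0.    1.53 -1.87] F [0.1 0.6 2. ] w 0.0463
```

Lift and look at how it hangs.

```bash
python3 -m handwheel '[{"delta_pos":[0,0,0],"yaw":0},{"delta_pos":[0,0,0],"yaw":0},{"delta_pos":[0,-20,0],"yaw":0},{"delta_pos":[0,-60,0],"yaw":0},{"delta_pos":[0,-100,0],"yaw":0},{"delta_pos":[0,-130,0],"yaw":0},{"delta_pos":[0,-140,0],"yaw":0},{"delta_pos":[0,-140,0],"yaw":0},{"delta_pos":[0,-140,0],"yaw":0}]'; python3 d.py .6785 -.2163 .0425 1.482; python3 - <<'E'
from bench import robot
from h import *
for n in("scene","top"):
    s=robot.snapshot(n); np.savez(n+"11.npz",**s)
    crop(s,*((205,150,315,250,7) if n=="scene" else (325,140,435,240,7)),n[0]+"11.png")
E
```

```text
time: 21.4
tool_pos: [0.6777, -0.216, 0.1798]
ee_rot: [-1.567, -0.001, 1.482]
wrist_force: [-0.8, -0.1, -1.6]
width: 0.0457
t 21.4 pos [ 0.6777 -0.216   0.1798] hd 1.482 tilt [ 0.001 -1.     0.004] delta mm [ -0.4 137.3  -1.3] yaw(tool y) -0.0 q [-0.39  0.46  0.89 -0.    1.79 -1.87] F [-0.8 -0.1 -1.6] w 0.0457
```

View pics/s11.png

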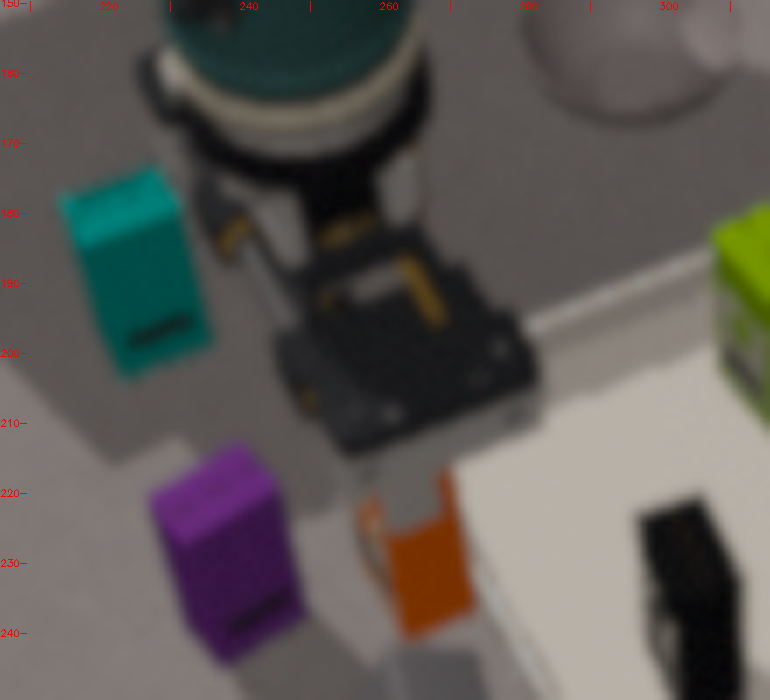

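View pics/t11.png

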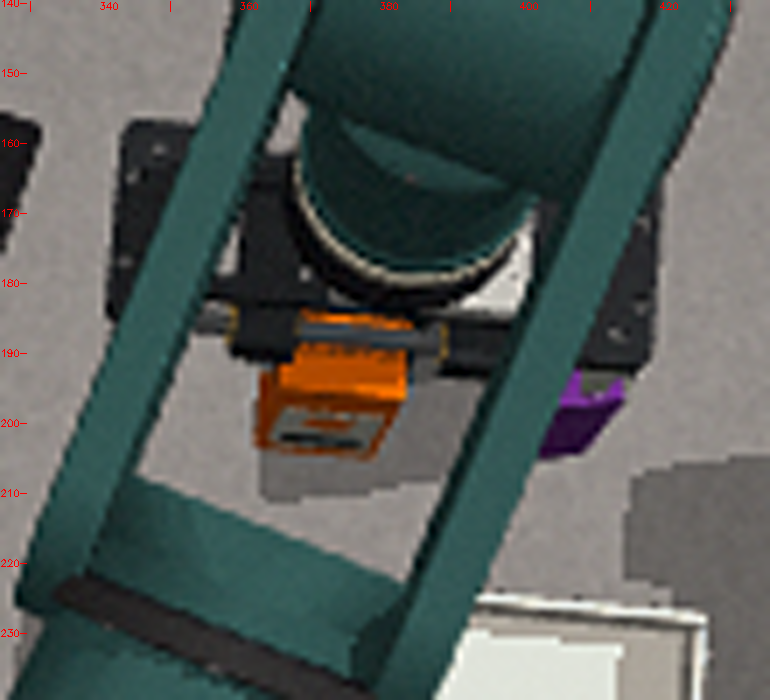

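```bash
cat > f11.py <<'E'
from fc import *
s=load("scene11");k=lambda u,v:np.array([205+u/7-.5,150+v/7-.5])
t=load("top11");g=lambda u,v:np.array([325+u/7-.5,140+v/7-.5])
o=[(s,(1,1,-1),k(407,640)),(s,(-1,1,-1),k(474,605)),(t,(-1,1,-1),g(258,447)),(t,(-1,-1,-1),g(375,460)),(t,(-1,-1,1),g(407,397)),(t,(-1,1,1),g(280,385))]
def fit2(obs,tcp,hd,dz):
    f=lambda p:np.r_[np.concatenate([(proj(c,corners(p,tcp,hd)(*k_))[0]-px) for c,k_,px in obs]),p[0]*300,(p[2]-dz)*300]
    return least_squares(f,[0,0,dz,0.])
r=fit2(o,[.6777,-.216,.180],1.482,.014);print(r.x.round(4),np.degrees(r.x[3]).round(1),r.fun.round(1))
E
python3 f11.py
```

```text
[ 0.0021  0.0059  0.0135 -0.0002] -0.0 [-0.1 -0.   1.   0.5 -0.1 -0.2  0.3 -0.5  0.1 -0.  -0.1  0.   0.6 -0.1]
```

Fit: lean 0°, grip 5.9 mm / 13.5 mm off the middle as intended, and friction holds it. Now trim the lean against the outside of the wall.

```bash
python3 -m handwheel '[{"delta_pos":[0,30,10],"yaw":0},{"delta_pos":[0,70,16],"yaw":0},{"delta_pos":[0,105,16],"yaw":0},{"delta_pos":[0,125,16],"yaw":0},{"delta_pos":[0,132,16],"yaw":0},{"delta_pos":[0,132,16],"yaw":0},{"delta_pos":[0,132,16],"yaw":0}]'; python3 d.py .6355 -.2163 .05 1.482
```

```text
time: 22.2
tool_pos: [0.6632, -0.2151, 0.0516]
ee_rot: [-1.572, 0.001, 1.482]
wrist_force: [-0.0, 0.4, 1.0]
width: 0.0459
t 22.2 pos [ 0.6632 -0.2151  0.0516] hd 1.482 tilt [-0.001 -1.    -0.001] delta mm [-3.6  1.5 27.5] yaw(tool y) 0.0 q [-0.39  0.46  1.15 -0.    1.53 -1.88] F [-0.   0.4  1. ] w 0.0459
```

```bash
python3 -m handwheel '[{"delta_pos":[0,0,4],"yaw":0},{"delta_pos":[0,0,8],"yaw":0},{"delta_pos":[0,0,12],"yaw":0},{"delta_pos":[0,0,15],"yaw":0},{"delta_pos":[0,0,15],"yaw":0}]'; python3 -m handwheel '[{"delta_pos":[0,0,3],"yaw":0},{"delta_pos":[0,0,6],"yaw":0},{"delta_pos":[0,0,6],"yaw":0}]';python3 -m handwheel '[{"delta_pos":[0,0,3],"yaw":0},{"delta_pos":[0,0,6],"yaw":0},{"delta_pos":[0,0,6],"yaw":0}]'; python3 - <<'E'
from bench import robot
from h import *
for n in("scene","top"):
    s=robot.snapshot(n); np.savez(n+"12.npz",**s)
    crop(s,*((225,170,325,270,7) if n=="scene" else (325,160,435,260,7)),n[0]+"12.png")
E
python3 d.py .6355 -.2163 .05 1.482
```

```text
time: 22.7
tool_pos: [0.6495, -0.2138, 0.0523]
ee_rot: [-1.576, 0.001, 1.482]
wrist_force: [5.7, -0.6, 0.4]
width: 0.0457
time: 23.0
tool_pos: [0.644, -0.2132, 0.0529]
ee_rot: [-1.577, 0.001, 1.482]
wrist_force: [4.6, -0.1, 3.2]
width: 0.0458
time: 23.3
tool_pos: [0.6378, -0.2128, 0.0528]
ee_rot: [-1.576, 0.001, 1.482]
wrist_force: [5.1, -0.1, 3.6]
width: 0.046
t 23.4 pos [ 0.6378 -0.2129  0.0526] hd 1.482 tilt [-0.001 -1.    -0.005] delta mm [-3.6  2.6  2. ] yaw(tool y) 0.0 q [-0.41  0.4   1.23  0.    1.51 -1.89] F [ 5.7 -0.7  3.2] w 0.0455
```

View pics/s12.png

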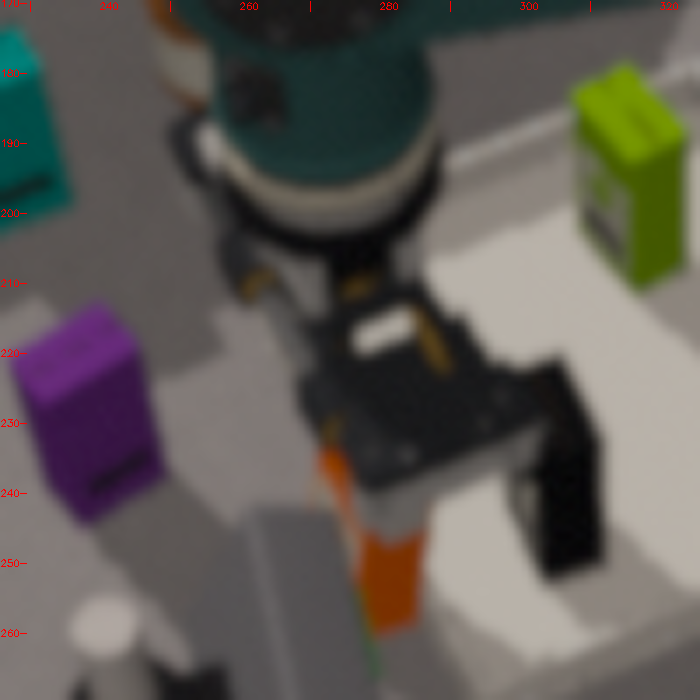

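View pics/t12.png

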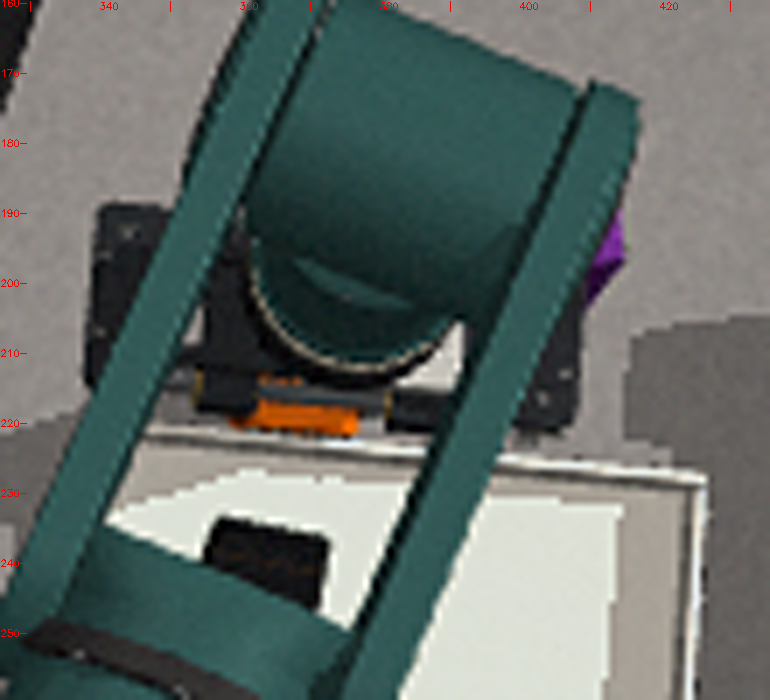

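```bash
python3 -m handwheel '[{"delta_pos":[0,0,3],"yaw":0},{"delta_pos":[0,0,6],"yaw":0},{"delta_pos":[0,0,6],"yaw":0}]'; python3 d.py .6355 -.2163 .05 1.482;  python3 -m handwheel '[{"delta_pos":[0,-20,-3],"yaw":0},{"delta_pos":[0,-55,-15],"yaw":0},{"delta_pos":[0,-95,-30],"yaw":0},{"delta_pos":[0,-125,-30],"yaw":0},{"delta_pos":[0,-135,-30],"yaw":0},{"delta_pos":[0,-135,-30],"yaw":0},{"delta_pos":[0,-135,-30],"yaw":0}]';python3 - <<'E'
from bench import robot
from h import *
for n in("scene","top"):
    s=robot.snapshot(n); np.savez(n+"13.npz",**s)
    crop(s,*((215,150,325,250,7) if n=="scene" else (325,140,435,240,7)),n[0]+"13.png")
E
python3 d.py .6355 -.2163 .05 1.482
```

```text
time: 23.7
tool_pos: [0.631, -0.2123, 0.0522]
ee_rot: [-1.574, 0.001, 1.482]
wrist_force: [5.1, -0.1, 3.2]
width: 0.0454
t 23.7 pos [ 0.631  -0.2123  0.0522] hd 1.482 tilt [-0.001 -1.    -0.004] delta mm [-3.6  2.2 -4.8] yaw(tool y) 0.0 q [-0.41  0.39  1.25  0.    1.5  -1.89] F [ 5.1 -0.1  3.2] w 0.0454
time: 24.4
tool_pos: [0.6578, -0.2143, 0.1825]
ee_rot: [-1.565, -0.001, 1.482]
wrist_force: [0.3, 0.0, -2.0]
width: 0.0461
t 24.5 pos [ 0.6578 -0.2141  0.182 ] hd 1.482 tilt [ 0.002 -1.     0.006] delta mm [ -4.4 132.1  21.2] yaw(tool y) -0.0 q [-0.4   0.42  0.95 -0.    1.78 -1.88] F [ 0.1  0.5 -0.9] w 0.046
```

View pics/s13.png

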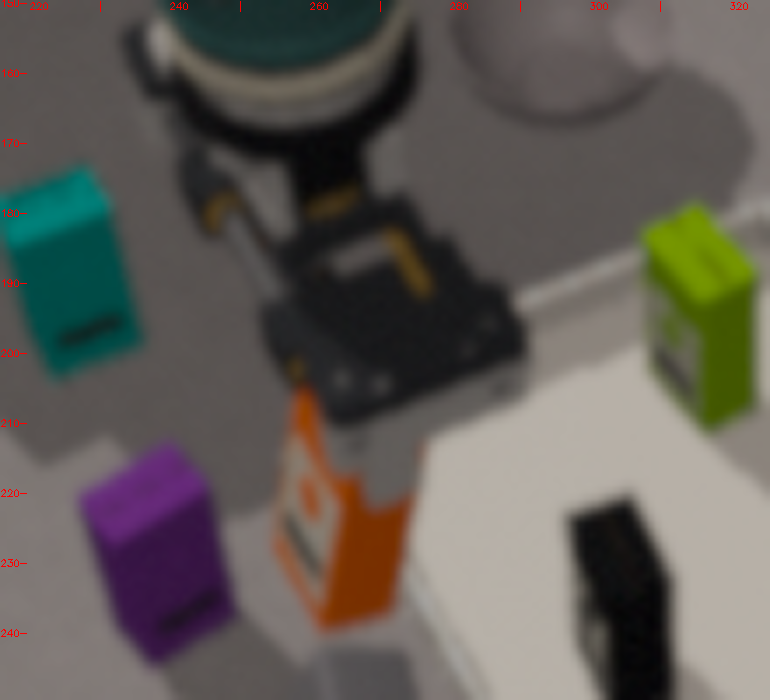

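View pics/t13.png

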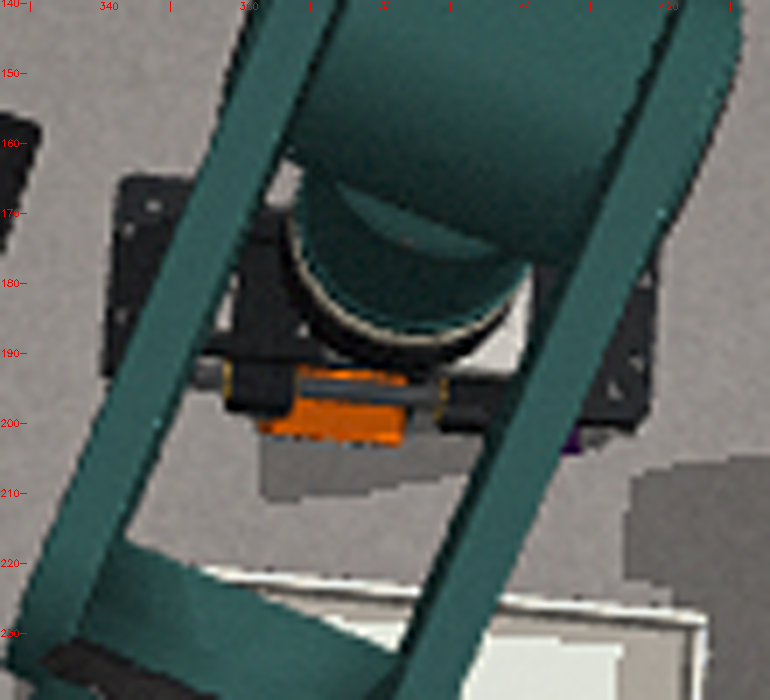

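```bash
cat > fh.py <<'E'
from fc import *
def fit3(obs,lines,tcp,hd,dx=.0059,dz=.0135,th=.3):
    def f(p):
        C=corners(p,tcp,hd);r=[]
        for c,k,px in obs: r+=list(proj(c,C(*k))[0]-px)
        for c,k1,k2,px in lines:
            a,b=proj(c,[C(*k1),C(*k2)]);d=(b-a)/np.linalg.norm(b-a);r.append(d[0]*(px-a)[1]-d[1]*(px-a)[0])
        return np.r_[r,(p[0]-.0015)*300,(p[1]-dx)*500,(p[2]-dz)*500]
    return least_squares(f,[0,dx,dz,th],loss="soft_l1")
def show(n,p,tcp,hd,x0,y0,x1,y1,f,out):
    s=load(n);crop(s,x0,y0,x1,y1,f,out);im=cv2.imread("pics/"+out)
    C=corners(p,tcp,hd);P=np.array([C(a,b,e) for a in(-1,1) for b in(-1,1) for e in(-1,1)])
    wire(im,s,P,x0,y0,f,(255,0,255));cv2.imwrite("pics/"+out,im)
E
cat > f13.py <<'E'
from fh import *
s=load("scene13");k=lambda u,v:np.array([215+u/7-.5,150+v/7-.5])
t=load("top13");g=lambda u,v:np.array([325+u/7-.5,140+v/7-.5])
o=[(s,(1,1,-1),k(324,634)),(s,(-1,1,-1),k(394,609)),(s,(1,-1,-1),k(273,546)),(t,(-1,-1,1),g(403,446)),(t,(-1,1,1),g(262,432))]
tcp=[.6575,-.2141,.182]
l=[(s,(1,1,-1),(1,1,1),k(346,478)),(s,(-1,1,-1),(-1,1,1),k(414,500)),(s,(1,-1,-1),(1,-1,1),k(286,470))]
r=fit3(o,l,tcp,1.482);print(r.x.round(4),np.degrees(r.x[3]).round(1),r.fun.round(1))
show("scene13",r.x,tcp,1.482,215,150,325,250,7,"s13f.png")
show("top13",r.x,tcp,1.482,325,140,435,240,7,"t13f.png")
E
python3 f13.py
```

```text
[ 0.0016 -0.005   0.0137  0.2422] 13.9 [-0.2 -0.1  0.5  0.7  0.1 -0.7 -0.1 -0.2  1.6  0.1 -0.8 -1.1  0.2  0.
 -5.5  0.1]
```

View pics/s13f.png

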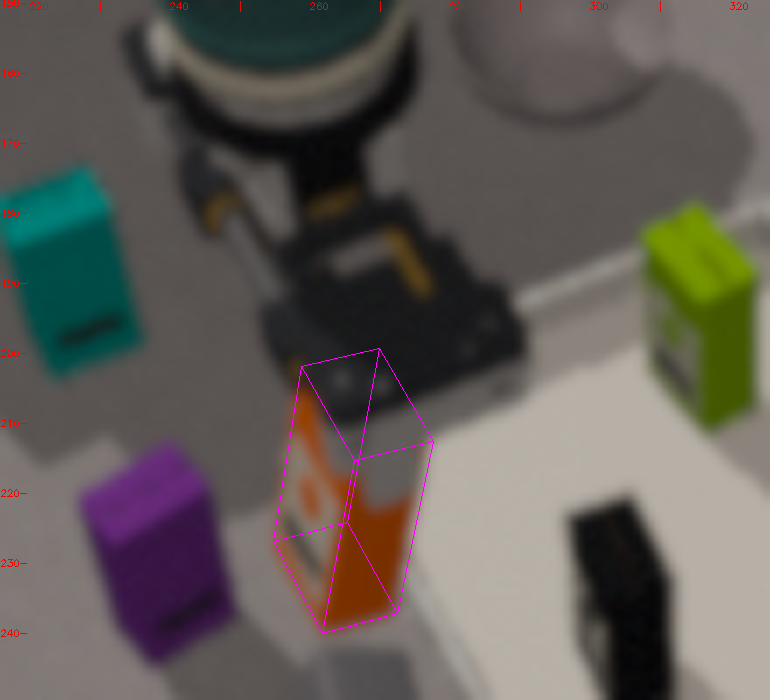

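View pics/t13f.png

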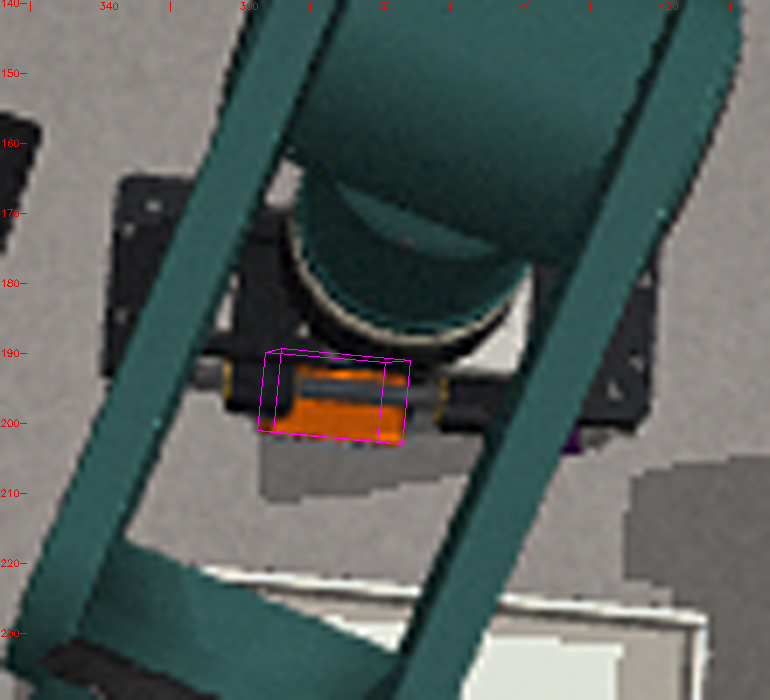

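The lean held this time: the fit gives 14°, but the carton slid 11 mm in the pads. More wall pushing would leave it badly off centre. A better way is to let it lean at 25° against the till's fixed side wall (base edge 40 mm out, sin⁻¹(40/95)=25°) and regrip it there at its middle.

```bash
python3 d.py .50 -.08 .20 0.9; python3 -m handwheel '[{"delta_pos":[30,-5,50],"yaw":0.1},{"delta_pos":[60,-10,95],"yaw":0.2},{"delta_pos":[100,-20,125],"yaw":0.35},{"delta_pos":[120,-20,168],"yaw":0.5},{"delta_pos":[120,-20,168],"yaw":0.58},{"delta_pos":[120,-20,168],"yaw":0.58}]';python3 d.py .50 .08 .20 -.107
```

```text
t 24.5 pos [ 0.6578 -0.2141  0.182 ] hd 1.482 tilt [ 0.002 -1.     0.006] delta mm [119.6 -16.7 169.3] yaw(tool y) 0.582 q [-0.4   0.42  0.95 -0.    1.78 -1.88] F [ 0.1  0.5 -0.9] w 0.046
time: 25.1
tool_pos: [0.5008, -0.0788, 0.2047]
ee_rot: [-1.569, 0.001, 0.904]
wrist_force: [0.2, -0.1, -0.6]
width: 0.0459
t 25.1 pos [ 0.5008 -0.0788  0.2047] hd 0.904 tilt [-0.001 -1.     0.002] delta mm [124.3   4.7  98.9] yaw(tool y) 1.011 q [-0.27 -0.01  1.41 -0.    1.75 -1.17] F [ 0.2 -0.1 -0.6] w 0.0459
```

```bash
python3 -m handwheel '[{"delta_pos":[35,0,25],"yaw":0.14},{"delta_pos":[75,0,55],"yaw":0.28},{"delta_pos":[110,0,85],"yaw":0.42},{"delta_pos":[124,0,99],"yaw":0.56},{"delta_pos":[124,0,99],"yaw":0.7},{"delta_pos":[124,0,99],"yaw":0.84},{"delta_pos":[124,0,99],"yaw":0.98},{"delta_pos":[124,0,99],"yaw":1.01},{"delta_pos":[124,0,99],"yaw":1.01}]';python3 d.py .6082 .1235 .17 -.107
```

```text
time: 26.0
tool_pos: [0.5024, 0.078, 0.2045]
ee_rot: [-1.571, 0.002, -0.106]
wrist_force: [0.6, 0.0, -0.9]
width: 0.0457
t 26.0 pos [0.5024 0.078  0.2045] hd -0.106 tilt [-0.002 -1.    -0.001] delta mm [100.5  34.3  56.4] yaw(tool y) 0.001 q [ 0.04 -0.01  1.41 -0.    1.75  0.15] F [ 0.6  0.  -0.9] w 0.0457
```

```bash
python3 -m handwheel '[{"delta_pos":[40,10,20],"yaw":0},{"delta_pos":[80,25,45],"yaw":0},{"delta_pos":[100,40,56],"yaw":0},{"delta_pos":[100,80,56],"yaw":0},{"delta_pos":[100,90,56],"yaw":0},{"delta_pos":[100,90,56],"yaw":0}]';python3 d.py .6082 .1235 .0428 -.107; python3 - <<'E'
from bench import robot
from h import *
for n in("scene","top"):
    s=robot.snapshot(n); np.savez(n+"14.npz",**s)
    crop(s,*((240,220,400,380,4) if n=="scene" else (190,110,330,250,5)),n[0]+"14.png")
E
```

```text
time: 26.6
tool_pos: [0.6057, 0.1228, 0.1123]
ee_rot: [-1.572, 0.007, -0.107]
wrist_force: [0.4, 0.3, -0.7]
width: 0.0456
t 26.6 pos [0.6057 0.1228 0.1123] hd -0.107 tilt [-0.007 -1.    -0.002] delta mm [ 2.9 69.5  1.1] yaw(tool y) 0.0 q [ 0.11  0.26  1.29 -0.    1.6   0.22] F [ 0.4  0.3 -0.7] w 0.0456
```

View pics/s14.png

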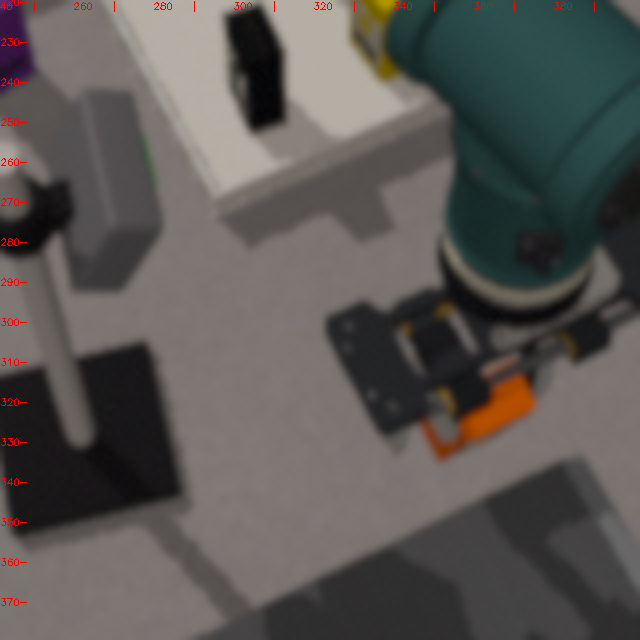

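View pics/t14.png

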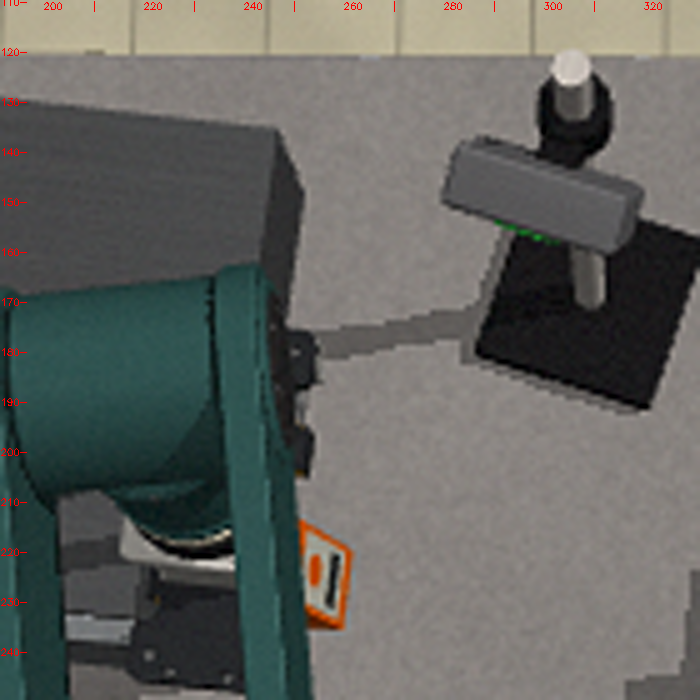

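```bash
cat > f14.py <<'E'
from fh import *
t=load("top14");g=lambda u,v:np.array([190+u/5-.5,110+v/5-.5])
s=load("scene14");k=lambda u,v:np.array([240+u/4-.5,220+v/4-.5])
tcp=[.6057,.1228,.1123];hd=-.107
o=[(t,(1,1,-1),g(352,550)),(t,(1,-1,-1),g(344,630)),(s,(-1,1,1),k(440,460)),(s,(-1,-1,1),k(536,403))]
l=[(t,(1,1,-1),(1,1,1),g(301,521))]
r=fit3(o,l,tcp,hd,dx=-.005,dz=.0137);print(r.x.round(4),np.degrees(r.x[3]).round(1),r.fun.round(1))
show("top14",r.x,tcp,hd,190,110,330,250,5,"t14f.png")
show("scene14",r.x,tcp,hd,310,260,410,360,5,"s14f.png")
# till side wall line at z=0 and z=.11
a=cv2.imread("pics/t14f.png");c=np.array([.7271,.2937]);R=Rz(-.1075)[:2,:2]
for z in(0,.11):
    q=((proj(t,[np.r_[c+R@[x,-.15],z] for x in(-.135,.15)])-[190,110]+.5)*5).astype(int);cv2.line(a,tuple(map(int,q[0])),tuple(map(int,q[1])),(0,255,0),1)
b=cv2.imread("pics/s14f.png");h=np.zeros((700,1200,3),np.uint8);h[:700,:700]=a;h[:500,700:]=b;cv2.imwrite("pics/f14.png",cv2.resize(h,(800,467)))
E
python3 f14.py
```

```text
[-0.0014 -0.0059  0.0146  0.2464] 14.1 [ 0.1 -0.4 -0.4 -0.2  6.5 -4.3  0.4  1.3 -0.7 -0.9 -0.4  0.4]
```

View pics/f14.png

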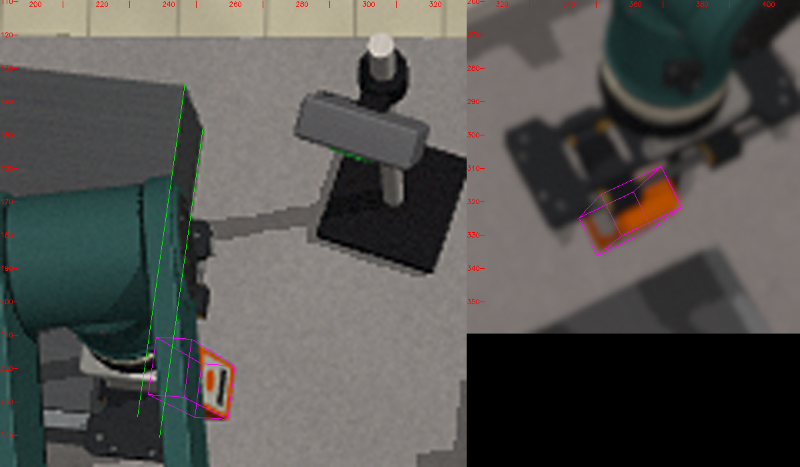

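The fit again gives 14° lean with the label face outward, and the till wall lines match the picture. Now down to the counter.

```bash
python3 -m handwheel '[{"delta_pos":[0,20,0],"yaw":0},{"delta_pos":[0,45,0],"yaw":0},{"delta_pos":[0,60,0],"yaw":0},{"delta_pos":[0,64,0],"yaw":0},{"delta_pos":[0,64,0],"yaw":0}]';python3 -m handwheel '[{"delta_pos":[0,2,0],"yaw":0},{"delta_pos":[0,3,0],"yaw":0},{"delta_pos":[0,3,0],"yaw":0}]'
```

```text
time: 27.2
tool_pos: [0.6078, 0.1233, 0.0523]
ee_rot: [-1.571, -0.001, -0.108]
wrist_force: [0.3, 0.8, -0.7]
width: 0.0458
time: 27.5
tool_pos: [0.6081, 0.1234, 0.0494]
ee_rot: [-1.571, -0.001, -0.108]
wrist_force: [0.4, 0.3, -1.8]
width: 0.0459
```

```bash
python3 -m handwheel '[{"delta_pos":[0,3,0],"yaw":0},{"delta_pos":[0,5,0],"yaw":0},{"delta_pos":[0,5,0],"yaw":0}]';python3 -m handwheel '[{"delta_pos":[0,1.5,0],"yaw":0},{"delta_pos":[0,1.5,0],"yaw":0}]'; python3 -m handwheel '[{"delta_pos":[0,1,0],"yaw":0},{"delta_pos":[0,1,0],"yaw":0}]'
```

```text
time: 27.8
tool_pos: [0.6078, 0.1234, 0.0441]
ee_rot: [-1.571, -0.001, -0.108]
wrist_force: [-0.7, 0.0, 2.1]
width: 0.0459
time: 28.0
tool_pos: [0.6079, 0.1236, 0.0441]
ee_rot: [-1.57, -0.001, -0.108]
wrist_force: [-1.8, 0.1, 6.8]
width: 0.0458
time: 28.2
tool_pos: [0.6079, 0.1236, 0.044]
ee_rot: [-1.57, -0.002, -0.108]
wrist_force: [-3.3, 0.1, 10.1]
width: 0.0456
```

```bash
python3 -m handwheel '[{"delta_pos":[0,0.5,2],"yaw":0},{"delta_pos":[0,1,4],"yaw":0},{"delta_pos":[0,1.5,6],"yaw":0},{"delta_pos":[0,2,8],"yaw":0},{"delta_pos":[0,2,8],"yaw":0}]'; python3 - <<'E'
from bench import robot
from h import *
for n in("scene","top"):
    s=robot.snapshot(n); np.savez(n+"15.npz",**s)
    crop(s,*((300,260,400,360,6) if n=="scene" else (190,170,290,270,6)),n[0]+"15.png")
E
python3 d.py .6078 .1234 .044
```

```text
time: 28.7
tool_pos: [0.6093, 0.1312, 0.0425]
ee_rot: [-1.571, -0.003, -0.108]
wrist_force: [-3.6, -0.8, 11.0]
width: 0.046
t 28.8 pos [0.6093 0.1311 0.0425] hd -0.108 tilt [ 0.003 -1.    -0.   ] delta mm [-0.6 -1.5 -7.8] yaw(tool y) None q [ 0.12  0.3   1.38 -0.    1.46  0.23] F [-3.2 -0.8 10.3] w 0.0457
```

View pics/t15.png

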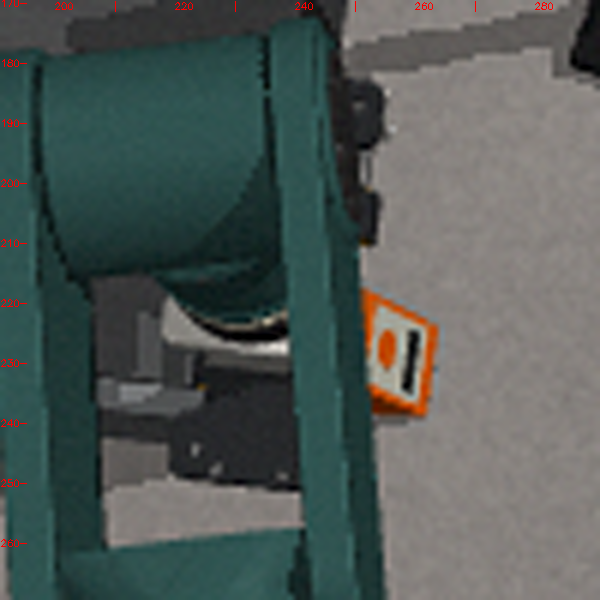

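```bash
cat > f15.py <<'E'
from fh import *
t=load("top15");g=lambda u,v:np.array([190+u/6-.5,170+v/6-.5])
tcp=[.6093,.1311,.0425];hd=-.108
o=[(t,(1,1,-1),g(438,325)),(t,(1,-1,-1),g(427,417))]
l=[(t,(1,1,-1),(1,1,1),g(366,291)),(t,(1,-1,-1),(1,-1,1),g(374,402))]
r=fit3(o,l,tcp,hd,dx=-.006,dz=.0145);print(r.x.round(4),np.degrees(r.x[3]).round(1),r.fun.round(1))
C=corners(r.x,tcp,hd);print("low corner z",C(-1,0,-1)[2].round(4), "other",C(1,0,-1)[2].round(4))
c=np.array([.7271,.2937]);R=Rz(-.1075)[:2,:2]
print("dist wall: low corner",((R.T@(C(-1,0,-1)[:2]-c))[1]+.15).round(4),"top",((R.T@(C(-1,0,1)[:2]-c))[1]+.15).round(4))
show("top15",r.x,tcp,hd,190,170,290,270,6,"t15f.png")
E
python3 f15.py
```

```text
[ 0.002  -0.006   0.0145  0.4097] 23.5 [ 0.1 -0.1 -0.1  0.1  0.4 -0.6  0.1 -0.   0. ]
low corner z 0.001 other 0.013
dist wall: low corner -0.0408 top -0.003
```

View pics/t15f.png

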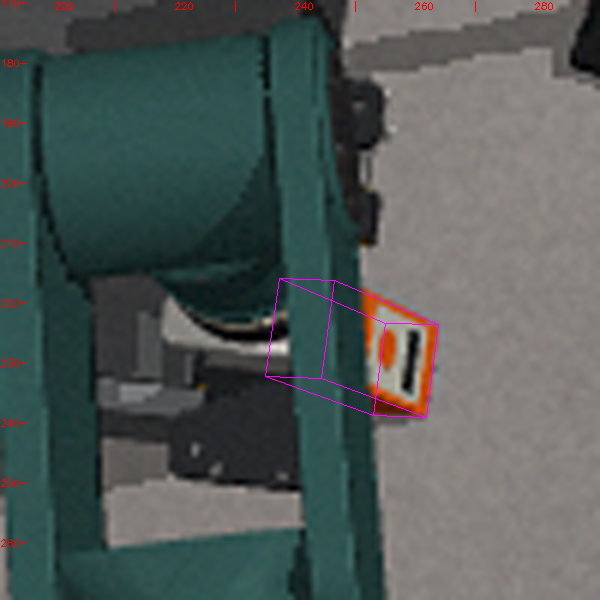

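It pivoted neatly on its base edge: 23.5°, base edge 40.8 mm from the wall, top 3 mm off it. Releasing so that it leans on the wall.

```bash
python3 -m handwheel '[{"delta_pos":[0,-1.5,0],"yaw":0},{"delta_pos":[0,-2,0],"yaw":0}]'; python3 -m handwheel '[{"delta_pos":[0,0,0],"yaw":0},{"delta_pos":[0,0,0],"yaw":0},{"delta_pos":[0,0,0],"yaw":0},{"delta_pos":[0,0,0],"yaw":0},{"delta_pos":[0,0,0],"yaw":0}]' 80; python3 d.py .6082 .1215 .0334; python3 - <<'E'
from bench import robot
from h import *
for n in("scene","top"):
    s=robot.snapshot(n); np.savez(n+"16.npz",**s)
    crop(s,*((300,260,400,360,6) if n=="scene" else (190,170,290,270,6)),n[0]+"16.png")
E
```

```text
time: 29.0
tool_pos: [0.6092, 0.131, 0.0427]
ee_rot: [-1.571, -0.002, -0.108]
wrist_force: [-0.6, -1.4, 5.2]
width: 0.0455
time: 29.5
tool_pos: [0.6082, 0.1313, 0.0406]
ee_rot: [-1.571, 0.001, -0.108]
wrist_force: [-0.1, -0.1, -0.4]
width: 0.0649
t 29.5 pos [0.6082 0.1313 0.0406] hd -0.108 tilt [-0.001 -1.    -0.   ] delta mm [ 1.   7.2 -9.8] yaw(tool y) None q [ 0.12  0.3   1.38 -0.    1.46  0.23] F [-0.1 -0.1 -0.4] w 0.0649
```

View pics/t16.png

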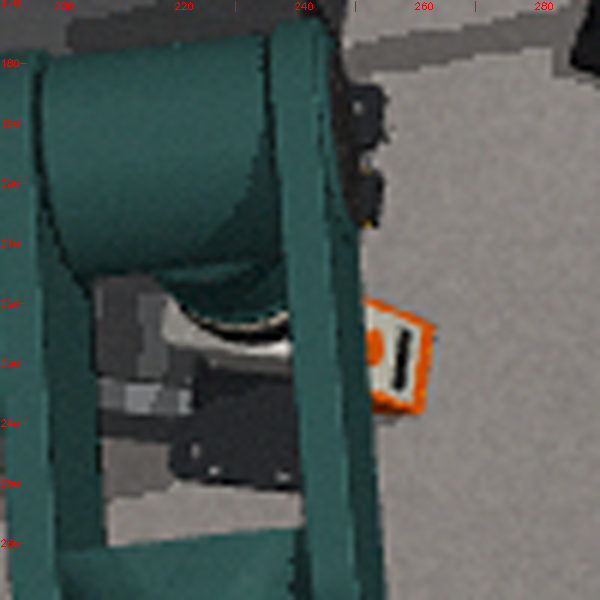

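View pics/s16.png

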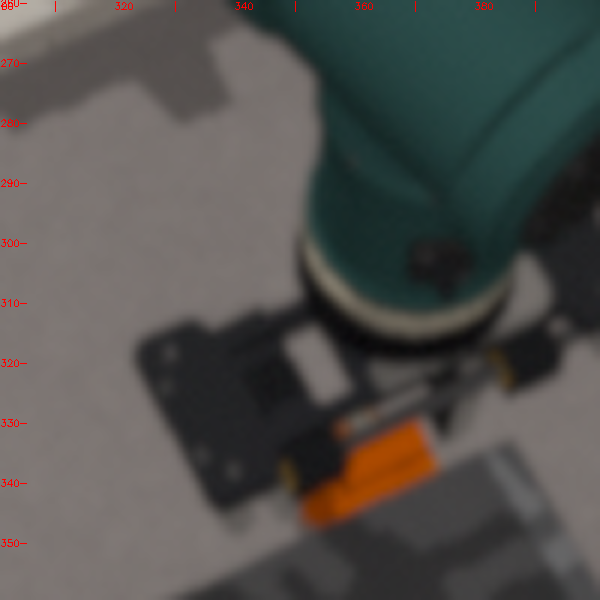

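```bash
cat > f16.py <<'E'
from fh import *
t=load("top15");t2=load("top16");g=lambda u,v:np.array([190+u/6-.5,170+v/6-.5])
tcp=[.6093,.1311,.0425];hd=-.108;p=[.002,-.006,.0145,.4097]
c0,R0=ctr(p,tcp,hd)
def face(px,cam,c,R):
    s=least_squares(lambda q:proj(cam,c+R@np.array([.015,q[0],q[1]]))[0]-px,[0,0]).x;return s
D=face(g(388,351),t,c0,R0);B=face(g(411,361),t,c0,R0);print("dot",D,"bar",B)
cw=np.array([.7271,.2937]);Rw=Rz(-.1075)[:2,:2]
def model(q): # q: along till x, dist of low corner from wall, yaw err, th
    R=Rz(-.1075+q[2]-np.pi/2)@Rn.from_euler('y',-q[3]).as_matrix()
    low=np.r_[cw+Rw@[q[0],-.15-q[1]],0.]
    return low-R@np.array([-.015,0,-.0475]),R
def f(q):
    c,R=model(q)
    P=[c+R@np.array([.015,.023,-.0475]),c+R@np.array([.015,-.023,-.0475]),c+R@np.array([.015,*D]),c+R@np.array([.015,*B])]
    return (proj(t2,P)-[g(434,326),g(424,414),g(374,348),g(402,361)]).ravel()
r=least_squares(f,[-.1,.04,0,.44]);print(r.x.round(4),np.degrees(r.x[3]).round(1),r.fun.round(1))
c,R=model(r.x);top=c+R@np.array([-.015,0,.0475]);print("center",c.round(4),"top edge dist wall",(-(Rw.T@(top[:2]-cw))[1]-.15).round(4))
E
python3 f16.py
```

```text
dot [ 0.00105215 -0.00553457] bar [ 0.00070263 -0.02705523]
[-0.1019  0.0415  0.0074  0.5558] 31.8 [ 0.1 -0.5 -0.2  0.4 -0.   0.3  0.1 -0.2]
center [0.6065 0.1265 0.0483] top edge dist wall -0.0086
```

The carton leans on the wall, but the two views disagree on the angle (25° to 32°). I'll step aside for a clear view.

```bash
python3 -m handwheel '[{"delta_pos":[0,-45,0],"yaw":0},{"delta_pos":[0,-90,0],"yaw":0},{"delta_pos":[-40,-110,-20],"yaw":0},{"delta_pos":[-80,-110,-50],"yaw":0},{"delta_pos":[-120,-110,-80],"yaw":0},{"delta_pos":[-140,-110,-120],"yaw":0}]'; python3 - <<'E'
from bench import robot
from h import *
for n in("scene","top"):
    s=robot.snapshot(n); np.savez(n+"17.npz",**s)
    crop(s,*((310,280,410,380,7) if n=="scene" else (210,180,290,260,8)),n[0]+"17.png")
E
python3 d.py .6082 .1215 .15 -.1075
```

```text
time: 30.2
tool_pos: [0.454, 0.0274, 0.1516]
ee_rot: [-1.57, -0.001, -0.105]
wrist_force: [0.1, -0.8, 0.9]
width: 0.0646
t 30.3 pos [0.454  0.0243 0.1517] hd -0.112 tilt [ 0.001 -1.    -0.002] delta mm [142.4   1.6 113.9] yaw(tool y) -0.005 q [-0.07 -0.12  1.62 -0.    1.65  0.04] F [ 0.8 -0.2 -0.5] w 0.0646
```

View pics/t17.png

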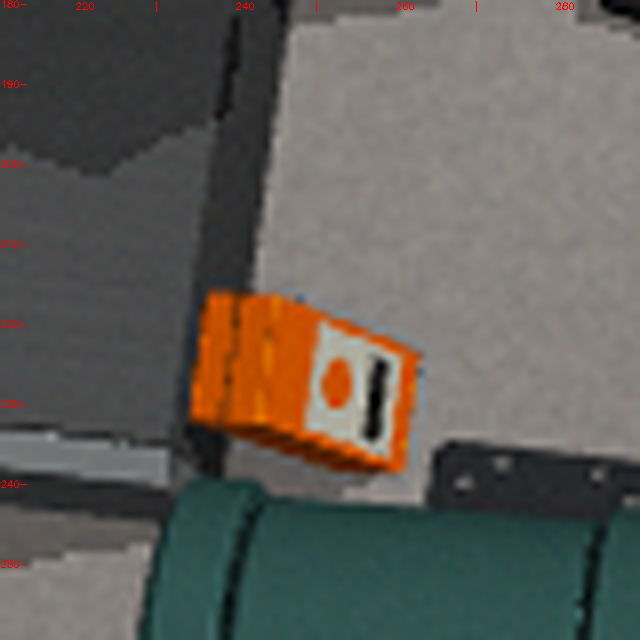

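View pics/s17.png

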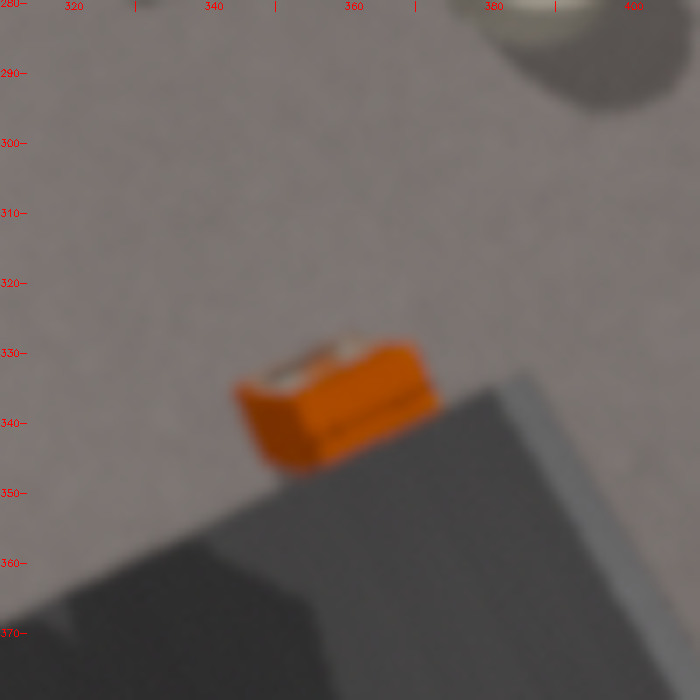

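```bash
cat > f17.py <<'E'
from h import *
t=load("top17");s=load("scene17");g=lambda u,v:np.array([210+u/8-.5,180+v/8-.5]);k=lambda u,v:np.array([310+u/7-.5,280+v/7-.5])
cw=np.array([.7271,.2937]);Rw=Rz(-.1075)[:2,:2]
def model(q):
    R=Rz(-.1075+q[2]-np.pi/2)@Rn.from_euler('y',-q[3]).as_matrix()
    low=np.r_[cw+Rw@[q[0],-.15-q[1]],0.]
    return low-R@np.array([-.015,0,-.0475]),R
O=[(t,(-1,1,1),g(208,291)),(t,(-1,-1,1),g(191,419)),(t,(1,1,1),g(278,295)),(t,(1,-1,1),g(264,430)),(t,(1,1,-1),g(421,352)),(t,(1,-1,-1),g(405,473)),
(s,(1,1,1),k(295,398)),(s,(1,-1,1),k(408,343)),(s,(1,1,-1),k(236,385))]
def f(q):
    c,R=model(q);return np.concatenate([(proj(cam,c+R@np.array([.015*a,.023*b,.0475*e]))[0]-px) for cam,(a,b,e),px in O])
r=least_squares(f,[-.1,.04,0,.44],loss="soft_l1");print(r.x.round(4),np.degrees(r.x[3]).round(1),r.fun.round(1))
c,R=model(r.x);top=c+R@np.array([-.015,0,.0475]);print("center",c.round(4),"top edge dist wall",(-(Rw.T@(top[:2]-cw))[1]-.15).round(4))
for n,cam,x0,y0,F in(("t17f",t,210,180,8),("s17f",s,310,280,7)):
    im=cv2.imread("pics/"+n[:3]+".png");wire(im,cam,np.array([c+R@np.array([.015*a,.023*b,.0475*e]) for a in(-1,1) for b in(-1,1) for e in(-1,1)]),x0,y0,F,(255,0,255));cv2.imwrite("pics/"+n+".png",im)
E
python3 f17.py
```

```text
[-0.1011  0.0399 -0.0035  0.4304] 24.7 [-0.2 -0.1 -0.4  0.1  0.1 -0.4 -0.4 -0.9  0.1 -0.   0.   0.3  0.2 -0.5
  1.1 -0.9 -0.9  0.2]
center [0.6069 0.1219 0.0494] top edge dist wall 0.0003
```

View pics/t17f.png

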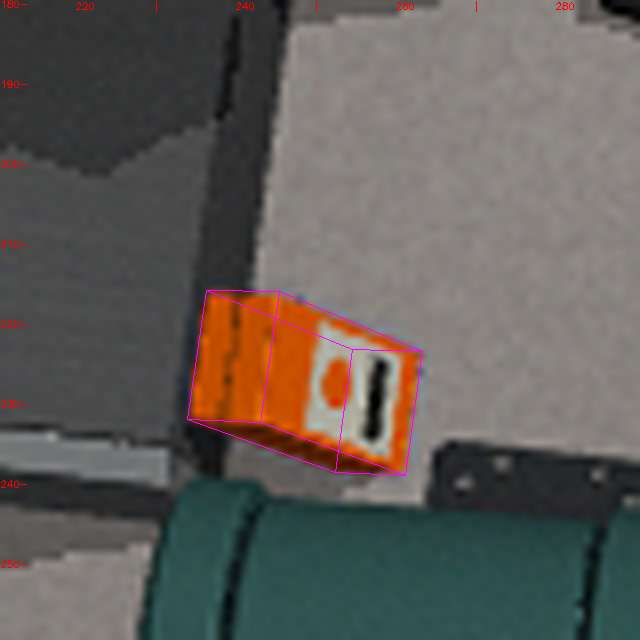

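The clear view settles it: lean 24.7° and top edge 0.3 mm from the wall, so both checks agree. I'll grip it at its middle.

```bash
python3 d.py .6069 .1219 .15 -.111; python3 -m handwheel '[{"delta_pos":[45,0,35],"yaw":0},{"delta_pos":[90,0,70],"yaw":0},{"delta_pos":[130,0,105],"yaw":0},{"delta_pos":[141,0,114],"yaw":0},{"delta_pos":[141,0,114],"yaw":0},{"delta_pos":[141,0,114],"yaw":0}]';python3 d.py .6069 .1219 .0334 -.111
```

```text
t 30.3 pos [0.454  0.0243 0.1517] hd -0.112 tilt [ 0.001 -1.    -0.002] delta mm [141.    1.6 114.1] yaw(tool y) -0.001 q [-0.07 -0.12  1.62 -0.    1.65  0.04] F [ 0.8 -0.2 -0.5] w 0.0646
time: 30.9
tool_pos: [0.609, 0.126, 0.1499]
ee_rot: [-1.571, 0.002, -0.107]
wrist_force: [-0.6, 1.3, 0.0]
width: 0.0644
t 30.9 pos [0.609  0.126  0.1499] hd -0.107 tilt [-0.002 -1.    -0.001] delta mm [ -1.4 116.5  -4.3] yaw(tool y) 0.004 q [ 0.11  0.25  1.22 -0.    1.67  0.22] F [-0.6  1.3  0. ] w 0.0644
```

```bash
python3 -m handwheel '[{"delta_pos":[-1.4,30,-4.3],"yaw":0.004},{"delta_pos":[-1.4,60,-4.3],"yaw":0.004},{"delta_pos":[-1.4,75,-4.3],"yaw":0.004},{"delta_pos":[-1.4,75,-4.3],"yaw":0.004}]';python3 d.py .6069 .1219 .0334 -.111
```

```text
time: 31.3
tool_pos: [0.6044, 0.1205, 0.0735]
ee_rot: [-1.572, 0.005, -0.113]
wrist_force: [0.4, -0.3, -0.1]
width: 0.0649
t 31.3 pos [0.6044 0.1205 0.0735] hd -0.113 tilt [-0.005 -1.    -0.001] delta mm [ 2.5 40.   1.7] yaw(tool y) -0.002 q [ 0.1   0.28  1.35 -0.    1.52  0.22] F [ 0.4 -0.3 -0.1] w 0.0649
```

```bash
python3 -m handwheel '[{"delta_pos":[1,20,0.5],"yaw":0},{"delta_pos":[1,36,0.5],"yaw":0},{"delta_pos":[1,40,0.5],"yaw":0},{"delta_pos":[1,40,0.5],"yaw":0},{"delta_pos":[1,40,0.5],"yaw":0}]';python3 d.py .6069 .1219 .0334 -.111
```

```text
time: 31.8
tool_pos: [0.6091, 0.1216, 0.038]
ee_rot: [-1.57, -0.003, -0.112]
wrist_force: [0.6, 0.1, -0.3]
width: 0.0643
t 31.8 pos [0.6091 0.1216 0.038 ] hd -0.112 tilt [ 0.003 -1.     0.001] delta mm [-2.2  4.6  0.1] yaw(tool y) -0.001 q [ 0.11  0.3   1.39 -0.    1.45  0.22] F [ 0.6  0.1 -0.3] w 0.0643
```

```bash
python3 -m handwheel '[{"delta_pos":[-1,4,0],"yaw":0},{"delta_pos":[-1,4,0],"yaw":0},{"delta_pos":[-1,4,0],"yaw":0}]';python3 -m handwheel '[{"delta_pos":[0,0,0],"yaw":0},{"delta_pos":[0,0,0],"yaw":0},{"delta_pos":[0,0,0],"yaw":0},{"delta_pos":[0,0,0],"yaw":0},{"delta_pos":[0,0,0],"yaw":0},{"delta_pos":[0,0,0],"yaw":0},{"delta_pos":[0,0,0],"yaw":0}]' 255;python3 d.py .6069 .1219 .0334 -.111
```

```text
time: 32.1
tool_pos: [0.6071, 0.1217, 0.0324]
ee_rot: [-1.571, -0.0, -0.112]
wrist_force: [0.8, -0.1, -0.7]
width: 0.0644
time: 32.8
tool_pos: [0.607, 0.1216, 0.0321]
ee_rot: [-1.571, -0.0, -0.112]
wrist_force: [0.1, -0.1, 0.3]
width: 0.0456
t 32.8 pos [0.607  0.1216 0.0321] hd -0.112 tilt [ 0. -1. -0.] delta mm [-0.1 -1.3  0.3] yaw(tool y) -0.001 q [ 0.11  0.3   1.4  -0.    1.44  0.22] F [ 0.1 -0.1  0.3] w 0.0456
```

```bash
python3 -m handwheel '[{"delta_pos":[0,-3,-3],"yaw":0},{"delta_pos":[0,-15,-10],"yaw":0},{"delta_pos":[0,-40,-20],"yaw":0},{"delta_pos":[-20,-75,-30],"yaw":0},{"delta_pos":[-60,-110,-40],"yaw":0},{"delta_pos":[-80,-150,-50],"yaw":0}]';python3 d.py .49 .03 .227 1.263
```

```text
time: 33.4
tool_pos: [0.519, 0.0802, 0.1825]
ee_rot: [-1.571, 0.003, -0.112]
wrist_force: [1.6, 0.0, -0.7]
width: 0.0457
t 33.4 pos [0.519  0.0802 0.1825] hd -0.112 tilt [-0.003 -1.    -0.001] delta mm [-23.4 -44.4 -53.2] yaw(tool y) -1.375 q [ 0.05  0.03  1.41 -0.    1.7   0.16] F [ 1.6  0.  -0.7] w 0.0457
```

```bash
python3 -m handwheel '[{"delta_pos":[-8,-15,-18],"yaw":-0.14},{"delta_pos":[-16,-30,-36],"yaw":-0.28},{"delta_pos":[-23,-44,-53],"yaw":-0.42},{"delta_pos":[-23,-44,-53],"yaw":-0.56},{"delta_pos":[-23,-44,-53],"yaw":-0.7},{"delta_pos":[-23,-44,-53],"yaw":-0.84},{"delta_pos":[-23,-44,-53],"yaw":-0.98},{"delta_pos":[-23,-44,-53],"yaw":-1.12},{"delta_pos":[-23,-44,-53],"yaw":-1.26},{"delta_pos":[-23,-44,-53],"yaw":-1.375},{"delta_pos":[-23,-44,-53],"yaw":-1.375},{"delta_pos":[-23,-44,-53],"yaw":-1.375}]';python3 - <<'E'
from bench import robot
from h import *
for n in("scene","top"):
    s=robot.snapshot(n); np.savez(n+"18.npz",**s)
    crop(s,*((260,190,380,310,6) if n=="scene" else (240,150,370,280,6)),n[0]+"18.png")
E
python3 d.py .627 .0087 .2273 1.263
```

```text
time: 34.6
tool_pos: [0.4931, 0.0305, 0.2268]
ee_rot: [-1.572, -0.0, 1.26]
wrist_force: [1.1, 0.0, -1.1]
width: 0.0458
t 34.7 pos [0.4931 0.0306 0.2265] hd 1.261 tilt [ 0.    -1.    -0.001] delta mm [  19.9   -0.8 -134.2] yaw(tool y) -0.002 q [-0.05 -0.04  1.4  -0.    1.79 -1.31] F [-0.5  0.3 -1.1] w 0.046
```

View pics/s18.png

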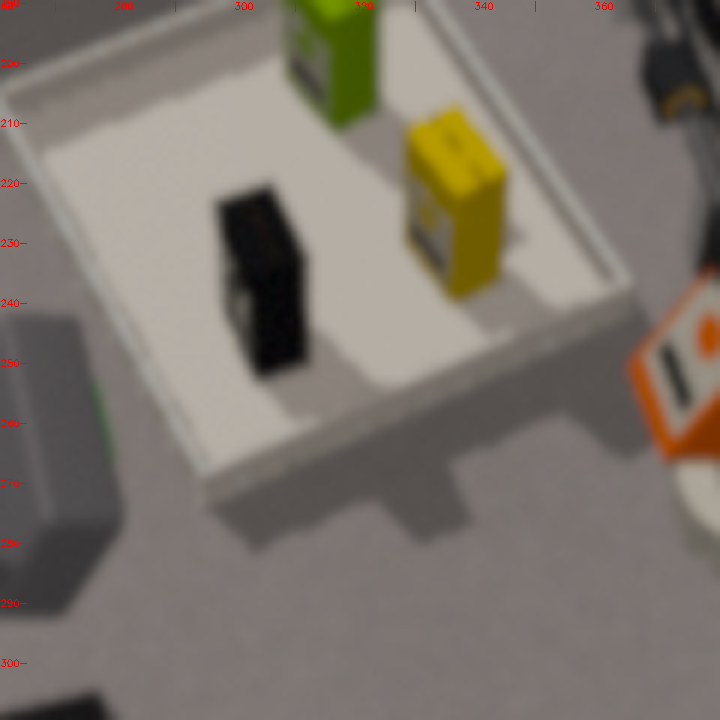

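View pics/t18.png

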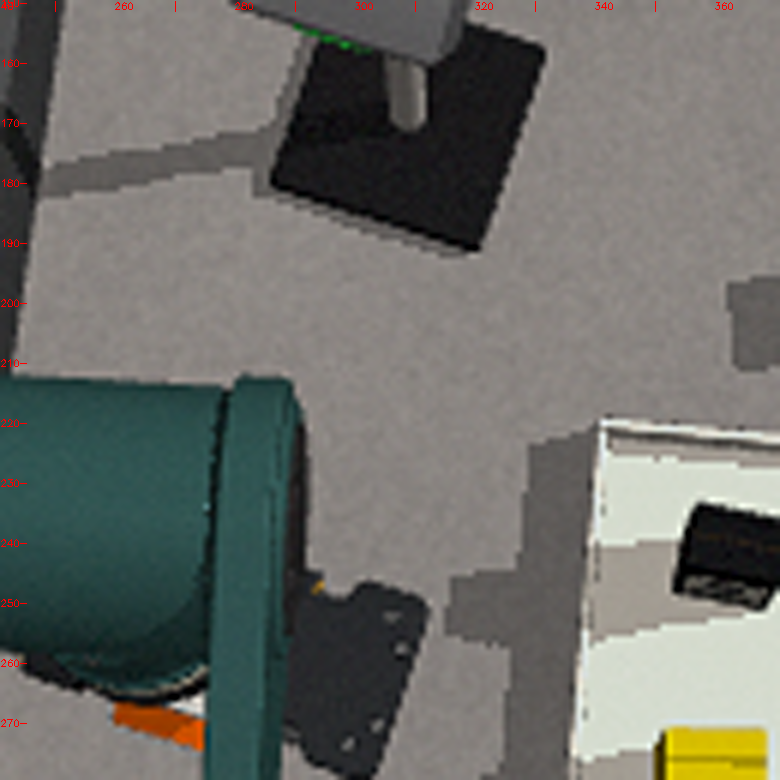

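Lean is holding. A wider crop of the same picture lets me measure it.

```bash
python3 - <<'E'
from h import *
s=load("scene18");crop(s,345,200,455,300,7,"s18b.png")
t=load("top18");crop(t,230,220,320,300,8,"t18b.png")
E
```

```text
(no output)
```

View pics/s18b.png

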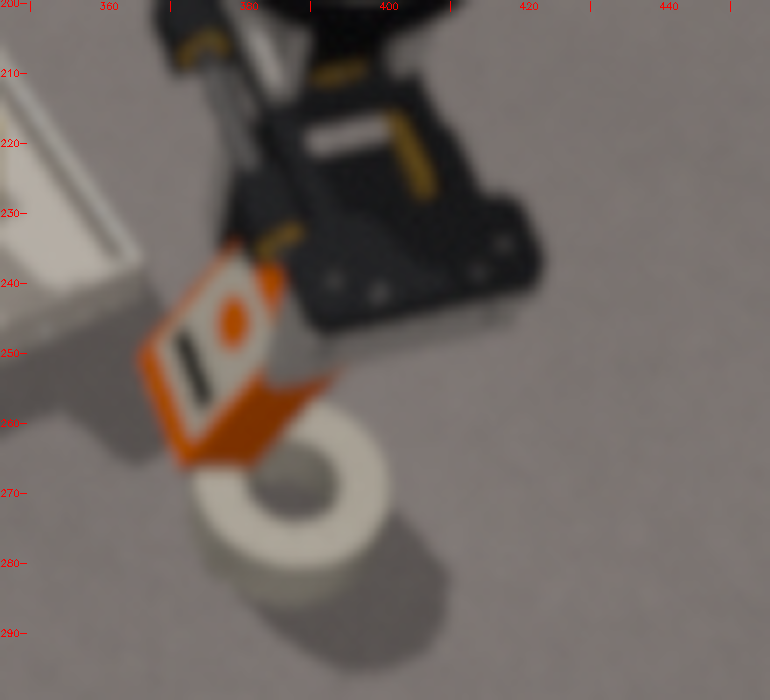

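View pics/t18b.png

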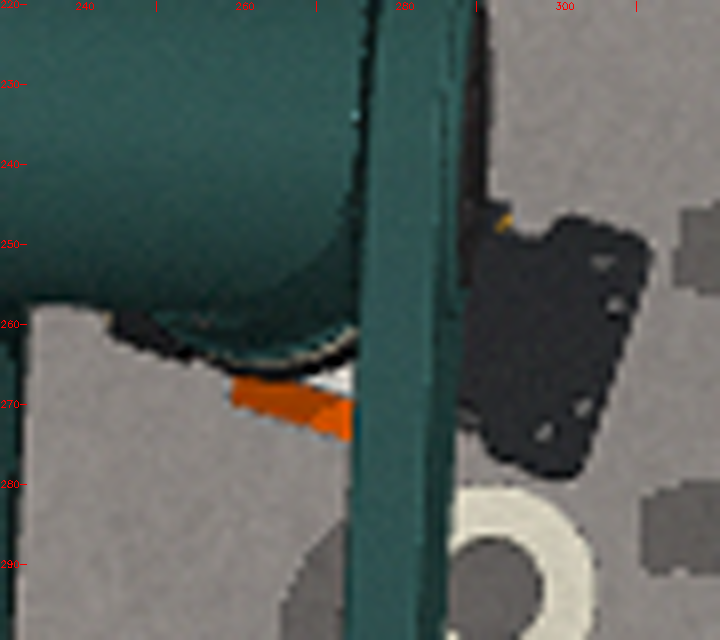

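```bash
cat > f18.py <<'E'
from fh import *
s=load("scene18");k=lambda u,v:np.array([345+u/7-.5,200+v/7-.5])
tcp=[.4931,.0306,.2265];hd=1.261
o=[(s,(1,1,-1),k(185,467)),(s,(1,-1,-1),k(138,355)),(s,(-1,1,-1),k(253,466))]
l=[(s,(1,1,-1),(1,1,1),k(268,385)),(s,(1,-1,-1),(1,-1,1),k(233,243)),(s,(-1,1,-1),(-1,1,1),k(333,378))]
r=fit3(o,l,tcp,hd,dx=.0007,dz=.0015,th=.43);print(r.x.round(4),np.degrees(r.x[3]).round(1),r.fun.round(1));print((ctr(r.x,tcp,hd)[0]-tcp).round(4))
show("scene18",r.x,tcp,hd,345,200,455,300,7,"s18f.png")
E
python3 f18.py
```

```text
[1.300e-03 2.700e-03 3.000e-04 4.129e-01] 23.7 [-0.6  0.5 -0.1 -0.   0.4  0.5  1.4  0.6 -0.5 -0.1  1.  -0.6]
[-0.0027 -0.0005  0.0176]
```

View pics/s18f.png

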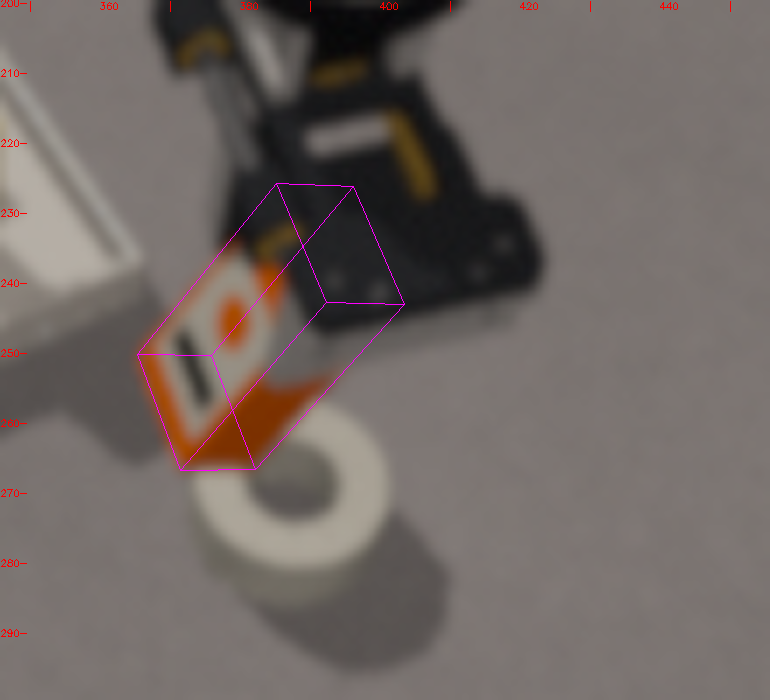

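Lean is 23.7–24.7°. Advance gently to the goal.

```bash
python3 -m handwheel '[{"delta_pos":[6,0,-8],"yaw":-0.002},{"delta_pos":[14,0,-22],"yaw":-0.002},{"delta_pos":[20,0,-40],"yaw":-0.002},{"delta_pos":[20,0,-58],"yaw":-0.002},{"delta_pos":[20,0,-76],"yaw":-0.002},{"delta_pos":[20,0,-94],"yaw":-0.002},{"delta_pos":[20,0,-110],"yaw":-0.002},{"delta_pos":[20,0,-122],"yaw":-0.002},{"delta_pos":[20,0,-130],"yaw":-0.002},{"delta_pos":[20,0,-134],"yaw":-0.002},{"delta_pos":[20,0,-134],"yaw":-0.002},{"delta_pos":[20,0,-134],"yaw":-0.002}]';python3 - <<'E'
from bench import robot
from h import *
for n in("scene","top"):
    s=robot.snapshot(n); np.savez(n+"19.npz",**s)
    crop(s,*((235,200,345,300,7) if n=="scene" else (250,120,350,220,7)),n[0]+"19.png")
E
python3 d.py .628 .009 .2273 1.263
```

```text
time: 35.9
tool_pos: [0.6267, 0.0095, 0.2262]
ee_rot: [-1.571, 0.0, 1.265]
wrist_force: [0.2, -0.0, -1.4]
width: 0.0455
t 36.0 pos [0.6266 0.0095 0.2265] hd 1.265 tilt [ 0. -1. -0.] delta mm [-0.1 -0.8 -1.5] yaw(tool y) 0.002 q [-0.08  0.26  1.07 -0.    1.82 -1.34] F [-0.6  0.2 -0.9] w 0.0462
```

View pics/s19.png

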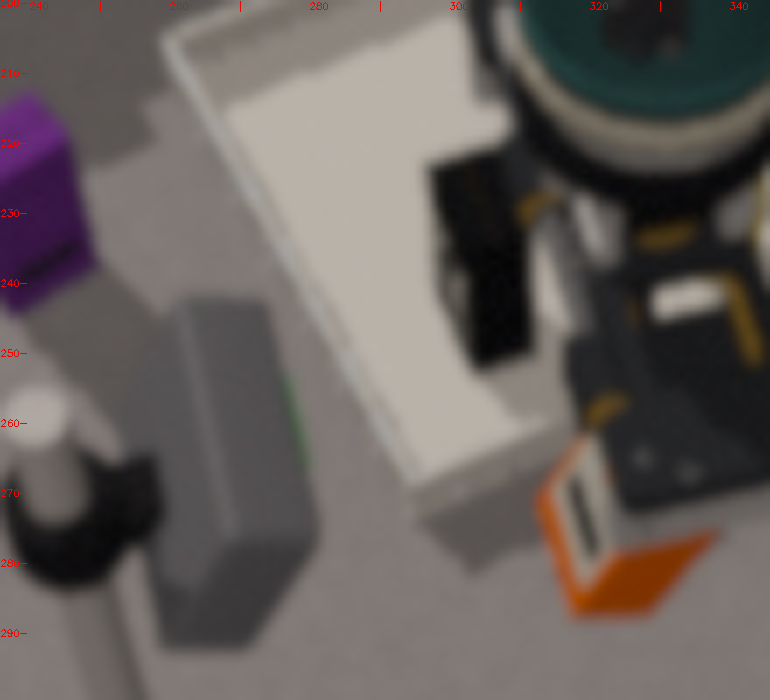

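View pics/t19.png

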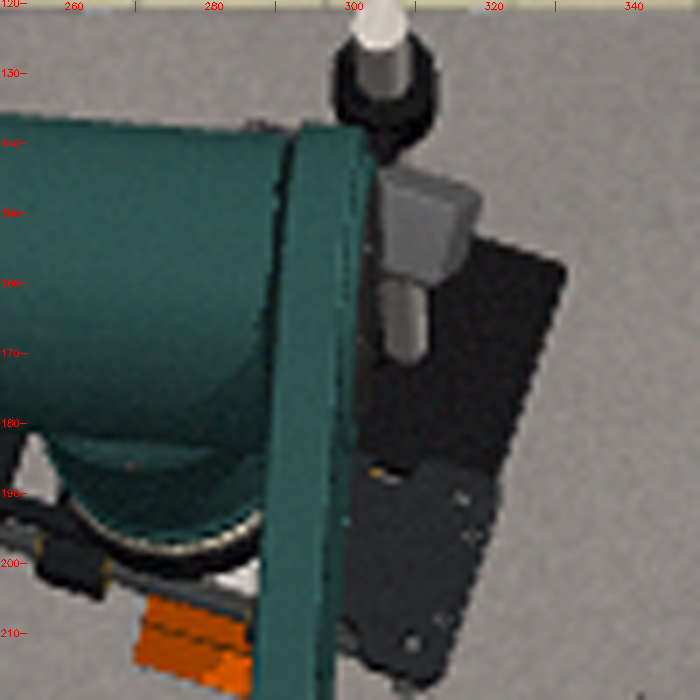

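```bash
cat > f19.py <<'E'
from fh import *
s=load("scene19");k=lambda u,v:np.array([235+u/7-.5,200+v/7-.5])
t=load("top19");g=lambda u,v:np.array([250+u/7-.5,120+v/7-.5])
tcp=[.6266,.0095,.2263];hd=1.264
o=[(s,(1,1,-1),k(573,617)),(s,(1,-1,-1),k(536,498)),(s,(-1,1,-1),k(649,615)),(t,(-1,1,1),g(134,663)),(t,(1,1,1),g(150,597))]
l=[(s,(1,1,-1),(1,1,1),k(612,556)),(s,(1,-1,-1),(1,-1,1),k(583,437)),(s,(-1,1,-1),(-1,1,1),k(716,530))]
r=fit3(o,l,tcp,hd,dx=.0007,dz=.0015,th=.43);print(r.x.round(4),np.degrees(r.x[3]).round(1),r.fun.round(1));c,R=ctr(r.x,tcp,hd)
p=np.load("reader.npy");W=Rz(p[3])@RW
print("center",c.round(4),"in window frame mm",((W.T@(c-p[:3]))*1000).round(1),"rot err deg",np.degrees(Rn.from_matrix(W.T@R).as_rotvec()).round(1))
show("scene19",r.x,tcp,hd,235,200,345,300,7,"s19f.png")
im=cv2.imread("pics/s19f.png");wire(im,s,head(p),235,200,7,(0,255,0));cv2.imwrite("pics/s19f.png",im)
E
python3 f19.py
```

```text
[0.0021 0.0036 0.001  0.4543] 26.0 [-0.6 -0.1 -0.4 -0.5  0.1  0.1 -0.4  0.2  0.4 -2.1 -0.7  0.7 -0.8  0.2
  1.5 -0.2]
center [0.6233 0.0083 0.2428] in window frame mm [-133.9   -1.5   -0.2] rot err deg [ 0.  -1.   0.1]
```

View pics/s19f.png

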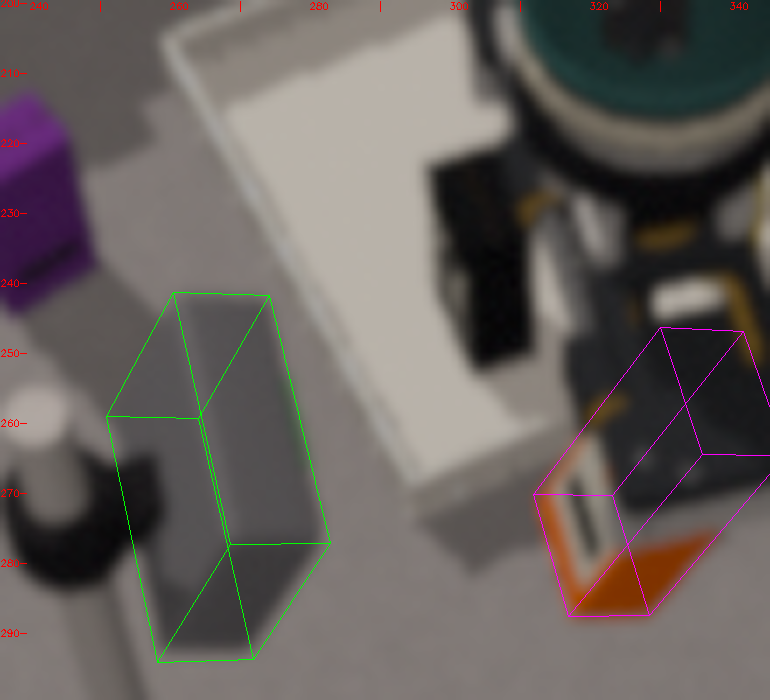

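```bash
cat > fr2.py <<'E'
from h import *
t=load("top0");s=load("scene0")
g=lambda u,v:np.array([265+u/6-.5,110+v/6-.5]); k=lambda u,v:np.array([235+u/7-.5,200+v/7-.5])
ot={7:g(105,178),5:g(303,237),1:g(283,306),3:g(82,240),4:g(322,224),6:g(119,163)}
os={1:k(267,298),3:k(320,538),2:k(252,650),6:k(160,650),7:k(235,540),5:k(182,298)}
p0=np.load("reader.npy")
def run(wt,ws,prior):
    def f(p):
        H=head(p)
        return np.r_[wt*(proj(t,H[list(ot)])-np.array(list(ot.values()))).ravel(),ws*(proj(s,H[list(os)])-np.array(list(os.values()))).ravel(),prior*(p[3]-p0[3])*100]
    r=least_squares(f,p0[:4],loss="soft_l1")
    W=Rz(r.x[3])@RW;print(wt,ws,r.x.round(4),"view",(r.x[:3]-.13*W[:,0]).round(4),r.fun.round(1).tolist());return r.x
run(1,1,0);run(1,1,1);run(1,.2,1);run(.2,1,1)
E
python3 fr2.py
```

```text
1 1 [ 0.7387 -0.0273  0.3006 -0.3067] view [0.6264 0.0083 0.2456] [-1.5, -1.1, 0.5, -0.1, 0.3, 0.9, -0.9, 1.1, 1.0, -0.2, 1.6, -0.3, 0.5, -0.8, 1.7, 0.3, 0.4, 0.9, -0.2, 1.3, -0.4, 0.1, -1.1, -1.3, 0.0]
1 1 [ 0.7387 -0.0272  0.3006 -0.308 ] view [0.6265 0.0085 0.2457] [-1.5, -1.1, 0.5, -0.1, 0.3, 0.9, -1.0, 1.1, 1.0, -0.2, 1.7, -0.3, 0.5, -0.8, 1.7, 0.3, 0.4, 0.9, -0.3, 1.3, -0.4, 0.1, -1.1, -1.3, 0.0]
1 0.2 [ 0.7393 -0.0268  0.299  -0.3069] view [0.627  0.0088 0.2441] [-1.7, -1.1, 0.3, -0.1, 0.1, 0.9, -1.1, 1.1, 0.8, -0.2, 1.5, -0.3, 0.1, -0.0, 0.3, 0.2, 0.1, 0.3, -0.1, 0.4, -0.1, 0.2, -0.2, -0.1, 0.2]
0.2 1 [ 0.738  -0.0299  0.2961 -0.3092] view [0.6257 0.006  0.2412] [-0.0, -0.0, 0.3, 0.2, 0.3, 0.4, 0.1, 0.4, 0.4, 0.2, 0.6, 0.1, 0.4, -0.7, 1.5, 0.2, 0.3, 0.7, -0.3, 1.1, -0.5, 0.0, -1.1, -1.2, -0.1]
```

The window estimate is stable to about 2 mm. I'll make a small correction (+2 mm towards the reader, +1 mm up), settle, and do a final check.

```bash
python3 -m handwheel '[{"delta_pos":[0,-1,-2],"yaw":0.002},{"delta_pos":[0,-1,-2],"yaw":0.002},{"delta_pos":[0,-1,-2],"yaw":0.002},{"delta_pos":[0,-1,-2],"yaw":0.002},{"delta_pos":[0,-1,-2],"yaw":0.002},{"delta_pos":[0,-1,-2],"yaw":0.002},{"delta_pos":[0,-1,-2],"yaw":0.002},{"delta_pos":[0,-1,-2],"yaw":0.002}]';python3 - <<'E'
from bench import robot
from h import *
for n in("scene","top"):
    s=robot.snapshot(n); np.savez(n+"20.npz",**s); cv2.imwrite(f"pics/{n}20.png",s["image"][:,:,::-1])
o=robot.get_obs();print(np.abs(o["qvel"]).max())
E
python3 d.py .628 .009 .2273 1.263
```

```text
time: 36.8
tool_pos: [0.6288, 0.0087, 0.2271]
ee_rot: [-1.571, 0.0, 1.263]
wrist_force: [-0.1, -0.3, -1.1]
width: 0.0456
0.0020287026207176564
t 36.9 pos [0.6288 0.0086 0.2271] hd 1.263 tilt [-0. -1. -0.] delta mm [ 0.1 -0.2  0.9] yaw(tool y) -0.0 q [-0.08  0.26  1.06 -0.    1.82 -1.34] F [ 0.4  0.  -1.5] w 0.0456
```

View pics/scene20.png

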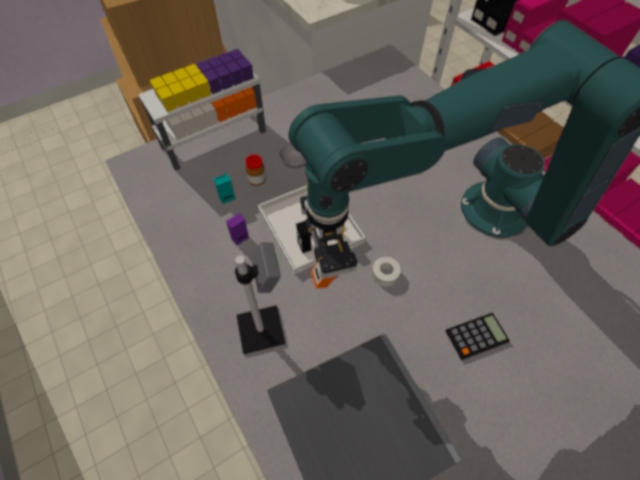

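View pics/top20.png

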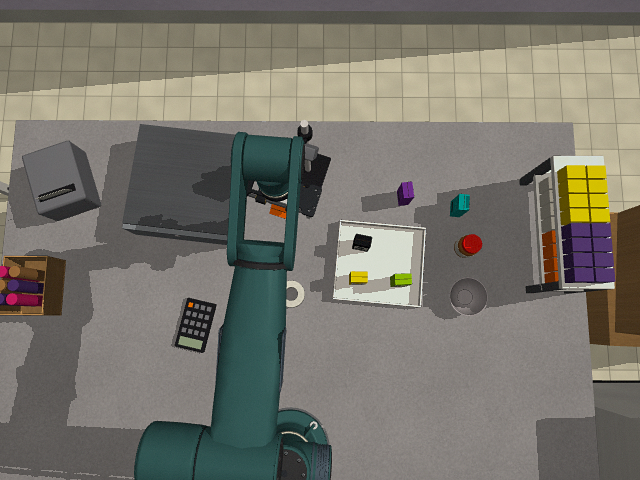

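Everything is in place: the drawer is flush, the three other cartons and the bystanders are where they started, the carton is still (joint speeds about 0.002 rad/s), and nothing presses on the arm beyond the carton's weight. Handing in.

```bash
python3 - <<'E'
from bench import robot
print(robot.close_job()); print(robot.get_obs()["time"])
E
```

```text
the job is handed in; nothing more can be done
None
the job is handed in; nothing more can be done
```

The drawer is pushed home, and the job was handed in at about 36.9 s with the orange carton held still in front of the reader, one label facing the window. The hand-in gave no verdict.

**Drawer:** I pushed the panel until the roller resistance dropped away and it hit the hard stop, pressing at most about 15 N. In the last pictures it sits flush with the housing.

**Getting the lean:** The tool turns only about the vertical, so I had to lean the carton in other ways.
- My first lift came before the jaws had closed and gripped nothing; the carton stayed standing.
- Levering the carton against the tray wall failed twice: the first time the lean fell back to about 4°, the second it stopped at 14° with the carton slipped 11 mm in the grip.
- In between I set the carton down once on the counter behind the tray to regrip it.
- What worked was leaning it on the till's side wall, where it measured 24.7°, and regripping it close to its middle.

**Last measurements:**

| Check | Measured | Wanted |
|---|---|---|
| Lean | 23.7° and 26.0° in the last two fits | 25° |
| Distance out from the window | about 134 mm, before a final 2 mm move towards the reader | 130 mm |
| Sideways and height offset | under 2 mm, before that move (which also raised it about 1 mm) | 0 |
| Joint speed | about 0.002 rad/s | still |

- **Uncertainty:** the two cameras disagree by 2–4 mm on where the window is. I did not refit the carton after the final small move.
- **Other things on the counter:** by eye, the other cartons and bystanders look undisturbed, apart from the bowl and label roll, which were partly hidden by the arm in some views. I saw no sign of contact with the reader.

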